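# Lower the wind-up stand and pack its handlamps

### The job

Lift the winch pawl and let the crank run back slowly under the load until the stand's tray is fully down with its handlamps still standing on it, and let the pawl drop back onto the ratchet wheel. Pack every handlamp, those on the tray and the one on the table, upright in a compartment of its own in the case, whose lid pops open at its thumb latch, and snap the lid shut. Leave the tape roll and the spray bottle where they are.

Things in the scene. Friction and masses are not known exactly. Their poses are not given: they have to be found in the camera images.
- stand: wind-up lighting stand, fixed: 50 mm square mast on the floor past the table's far edge, top 140 mm above the table. Origin: mast axis at table-top height; x away from the robot, y left along the tray. Gearbox (90 wide, 82 to 158 high) reaches 105 mm towards the robot; then a 76 mm ratchet wheel (12 teeth), centred 125 mm towards the robot, 120 mm up; then the crank
- tray: lamp tray on the stand's inner geared column, 112 (stand x) by 300 mm (stand y), edge 10 mm high; moves straight up and down. Origin: middle of the deck that the lamps stand on. Starts 80 to 130 mm above its lowest position; fully down, its collar rests on the mast and the deck is 170 mm above the stand's origin
- crank (a joint): winch crank in front of the wheel, 50 mm black knob pointing at the robot; sweeps 82 mm around the axle, 155 to 213 mm on the robot's side of the mast axis: keep out of it. Angle in rad, 0 at the start, grows as the tray comes down (anticlockwise seen from the robot), 6.4 mm of tray per rad. With the pawl up the load turns it; a drag brake keeps the tray to about 6 to 15 mm/s
- pawl (a joint): winch pawl: bar across the top of the wheel, hinged at its left end, red hand lever on its right (-y). Angle in rad, grows as the lever is lifted (0 to 0.75). Lying on the wheel it reads 0 to 0.2, depending on the teeth; above 0.25 the wheel is free. Let go, it falls back by its own weight and catches the next tooth (3.4 mm of tray). Lifting takes under 2 N, even under load
- pawl_grip (a point): where to hold the pawl's red lever: bar 12 mm wide (stand x), 12 mm high, running along stand y, 200 mm from the pivot, 32 mm from its free end, clear of the crank's sweep. Moves with the pawl
- pawl_pivot (a point): hinge of the pawl, its axis along stand x; fixed on the stand, 125 mm towards the robot and 45 mm to the left (+y) of the mast axis, 165 mm above the table
- lamp_d: handlamp on the table at the start. Orange battery body 60 x 60 x 72 mm, lens on its -x face, grey carrying handle on top; 115 mm tall, 0.32 to 0.6 kg. Origin: centre of its underside, z up. The handle's grip bar (round, 14 mm thick, 42 mm long, 29 mm finger room beneath) runs along the lamp's x axis, its centreline 108 mm above the origin
- case: lamp case, fixed to the table: grey base 98 (x) by 328 (y) by 95 mm high, walls 6, floor 8 mm thick; four compartments in a row along y, each 86 (x) by 76 (y) mm, between 4 mm dividers 63 mm high; blue lid 40 mm deep, hinged on the far (+x) rim. Origin: centre of its underside; the latch is on the -x side, facing the robot
- lid (a joint): the case's sprung lid: 0 = shut, 0.014 when held by the latch, 1.85 = fully open (upright, leaning a little back). Once the latch lets go its spring throws it open. Pushing it shut takes 3 to 5 N near the front edge, pressed right down to 0, where it snaps under the latch
- lid_hinge (a point): middle of the lid's hinge axis, which runs along case y on the far rim, 96 mm above the table
- lid_edge (a point): middle of the lid's outer face, 85 mm from the hinge (13 mm from the front edge) and 40 mm out from the rim plane: on top when shut, at the back when the lid stands open; moves with the lid
- latch (a joint): thumb latch at the middle of the case's front: pressing its red pad down swings a steel nose off the lid's catch. Angle in rad: 0 at rest, 0.32 fully pressed; it lets the lid go by about 0.2. Takes about 4 N at the pad; springs back
- latch_pad (a point): middle of the top face of the red thumb pad (30 x 40 mm), pressed downwards (travel about 9 mm); 35 mm out from the case's front, 83 mm above the table. The latch nose stands 17 mm behind it, 34 mm higher
- cell_0 (a point): compartment 0 of the case: centre of its floor, 8 mm above the table; compartments follow each other along case y, 80 mm apart
- cell_1 (a point): compartment 1 of the case: centre of its floor, 8 mm above the table; compartments follow each other along case y, 80 mm apart
- cell_2 (a point): compartment 2 of the case: centre of its floor, 8 mm above the table; compartments follow each other along case y, 80 mm apart
- cell_3 (a point): compartment 3 of the case: centre of its floor, 8 mm above the table; compartments follow each other along case y, 80 mm apart
- lamp_a: handlamp on the tray at the start, if present. Orange battery body 60 x 60 x 72 mm, lens on its -x face, grey carrying handle on top; 115 mm tall, 0.32 to 0.6 kg. Origin: centre of its underside, z up. The handle's grip bar (round, 14 mm thick, 42 mm long, 29 mm finger room beneath) runs along the lamp's x axis, its centreline 108 mm above the origin
- lamp_b: handlamp on the tray at the start, if present. Orange battery body 60 x 60 x 72 mm, lens on its -x face, grey carrying handle on top; 115 mm tall, 0.32 to 0.6 kg. Origin: centre of its underside, z up. The handle's grip bar (round, 14 mm thick, 42 mm long, 29 mm finger room beneath) runs along the lamp's x axis, its centreline 108 mm above the origin
- lamp_c: handlamp on the tray at the start, if present. Orange battery body 60 x 60 x 72 mm, lens on its -x face, grey carrying handle on top; 115 mm tall, 0.32 to 0.6 kg. Origin: centre of its underside, z up. The handle's grip bar (round, 14 mm thick, 42 mm long, 29 mm finger room beneath) runs along the lamp's x axis, its centreline 108 mm above the origin
- tape: bystander: roll of grey tape, 90 mm across, 48 mm high, hole 60 mm, lying flat; origin centre of its underside
- spray: bystander: white spray bottle, 60 mm across, 170 mm high; origin centre of its underside

How it is judged (in metres and radians):
On the way:
1. the tray is let right down with all its lamps still standing on it, and the pawl is back on the ratchet wheel (z of tray in the frame of stand below 0.174 m and value of joint pawl below 0.23 rad and x of lamp_a in the frame of tray between -0.05 and 0.05 m and y of lamp_a in the frame of tray between -0.15 and 0.15 m and z of lamp_a in the frame of tray between -0.01 and 0.02 m and angle between each of lamp_a, lamp_b, lamp_c's own z axis and vertical below 0.3 rad and x of lamp_b in the frame of tray between -0.05 and 0.05 m and y of lamp_b in the frame of tray between -0.15 and 0.15 m and z of lamp_b in the frame of tray between -0.01 and 0.02 m and x of lamp_c in the frame of tray between -0.05 and 0.05 m and y of lamp_c in the frame of tray between -0.15 and 0.15 m and z of lamp_c in the frame of tray between -0.01 and 0.02 m), for 0.3 s.
At the end, for the whole second after the job is handed in: every lamp present stands upright (within 0.2 rad) on the floor of a case compartment, at rest; the lid is shut and latched (lid below 0.05 rad, latch below 0.1); the tray is fully down (deck below 174 mm over the stand's origin) and the pawl lies on the wheel (below 0.23 rad) (x of lamp_a in the frame of case between -0.035 and 0.035 m and y of lamp_a in the frame of case between -0.155 and 0.155 m and z of each of lamp_a, lamp_b, lamp_c, lamp_d in the frame of case below 0.016 m and angle between each of lamp_a, lamp_b, lamp_c, lamp_d's own z axis and vertical below 0.2 rad and linear speed of each of lamp_a, lamp_b, lamp_c, lamp_d below 0.02 m/s and x of lamp_b in the frame of case between -0.035 and 0.035 m and y of lamp_b in the frame of case between -0.155 and 0.155 m and x of lamp_c in the frame of case between -0.035 and 0.035 m and y of lamp_c in the frame of case between -0.155 and 0.155 m and x of lamp_d in the frame of case between -0.035 and 0.035 m and y of lamp_d in the frame of case between -0.155 and 0.155 m and value of joint lid below 0.05 rad and value of joint latch below 0.1 rad and z of tray in the frame of stand below 0.174 m and value of joint pawl below 0.23 rad); the robot touches nothing.
It fails at once if the tray comes down fast (over 6 cm/s) (linear speed of tray above 0.06 m/s).
It fails at once if the tape roll or the spray bottle is moved by more than 3 cm (distance of any of tape, spray from where it was at the start of the episode above 0.03 m).
Of lamp_a, lamp_b, lamp_c only 1 to 3 are there at a start; the rules pass over those that are not, and their reading is None.
At some moment in a run one of lamp_d may be knocked a few centimetres aside while the robot is not near it.
Once in a run the grip may slacken for a moment while it holds something.
It also fails if it takes over 210 s, if anything falls off the work surface, if the arm or the gripper's body presses on something with over 40 N, if the wrist force passes 120 N, or if a joint passes its speed limit or range.

### The arm

A 7-joint arm with a two-finger parallel gripper is mounted at the origin on the work surface. World frame = base frame: x ahead of the robot, y to its left, z up, the work surface at z = 0. Lengths are in mm, angles in rad, forces in N, time in s.
With the tool pointing down it reaches from about 425 to 800 mm from the base axis. Payload 8.3 kg.
Tool frame: the origin (TCP) lies at the very end of the fingers, on their centre line; the grasp point (between the pads) lies 19 mm behind it; z points along the fingers, x is the direction in which the jaws open and shut, and the axes are right-handed (so a half turn about z gives the same grasp; the last joint's range is limited). The gripper opens to 85 mm and grips with 20 to 120 N. Pads are 22 mm wide; open, the fingers measure 114 mm over their backs; the gripper's body (76 mm by 85 mm) begins 54 mm behind the grasp point. The pads swing forward as they close: fully open they stand 13 mm farther back than shut.
Start: joints at [-1.257, 0.383, 0.016, 1.37, -0.006, 1.388, -0.046], TCP at [229.912, 581.155, 194.579] pointing down, gripper open.
Joint ranges: [-2.95, 2.95], [-0.25, 2.06], [-1.52, 1.56], [0.18, 2.33], [-1.44, 4.58], [0.02, 2.06], [-3.01, 3.01]. Speed limits (rad/s): [2.39, 2.39, 3.01, 3.01, 3.14, 3.14, 3.14].

### API

Orientations are given as a unit quaternion [w, x, y, z].
In Python, from workcell import get_state, camera, get_calibration, sign_off gives the robot as it stands.
- The arm moves only by the shell command python3 -m handwheel 'ROWS' [FORCE]. ROWS is JSON, a list of rows, each a list of 3 entries, a list of its own where there are three numbers: the shift along the tool's x, y, z as a fraction of full scale, then the turn, a rotation vector about the tool's x, y, z as a fraction of full scale, then the finger opening in mm, from 0 to 85.4. In form: [[[tx, ty, tz], [ax, ay, az], jaw], ...]. A call has 1 to 20 rows; each row shifts and turns the pose as measured when the row begins, along the tool's axes as they then stand; what a row does not reach is not made up. Full scale, the value 1, is 4 cm for a shift and pi rad for a turn. A row lasts 1/12 s, in which the tool goes at most 41.7 mm and 7.16 degrees, less where a joint would pass 70% of its speed; a pose out of reach is approached as far as the arm can. A call with a number of a shift or a turn outside -1 to 1 is refused whole. A call with a gripper value outside its range is refused whole. The fingers move at their own pace and stop on an object; FORCE is the grip in N (left out, the last holds). Time passes only in rows, so rows that do not move let the fingers close. It gives the time, the measured TCP pose, the force and the opening at its end, in the units of the state.
- get_state(): the state, without advancing time (a new reading comes with each control period).
- camera(name): name is "side" or "top"; returns (picture, depth): 420x560x3 uint8, red, green, blue; 420x560 float32, mm along the optical axis (not along the pixel's ray), 0 where there is no reading.
- get_calibration(name): a dict with "fov_y" (degrees; the focal length in pixels is half the picture's height over the tangent of half this angle, whatever the lens; pixels are square), "cx", "cy" (the principal point, pixels), "R" (3x3) and "t" (3): a world point X has camera coordinates R X + t. Camera axes: x right, y down, z forward; pixel columns grow to the right and rows downward; lengths in mm; the calibration is good to about 2 mm. A picture is of the moment at which its call begins. get_calibration takes no time and is no camera call.
- sign_off(): hands the job in, once; it reports no verdict.
The state is a dict: "t": time; "q": joint angles; "dq": joint speeds; "joint_torque": joint torques, N m; "tcp_pos": TCP position; "eef_rot": TCP orientation; "ft_force": force on the tool from outside, world axes, zero at the start; "ft_torque": the same for the moment, N m; "opening": finger opening in mm.
Only numpy, scipy, OpenCV 4.12 (cv2) and the standard library are available. Lean on these libraries where they do the work, as an engineer would, in place of code of your own. Each camera call takes 0.05 s, during which the arm holds its last target.

## Working session

There is one attempt and no reset: what is moved stays moved. The work goes in short steps, Python scripts to look and compute and a shell command to move; the robot and the scene stay as the last step left them, time stands still between calls to the robot, and variables do not carry over. Pictures are saved under pics/ and viewed, and the job is handed in when it is done.

```bash
ls -la; mkdir -p pics; cat > h.py <<'E'
import numpy as np, cv2, json
from workcell import get_state, camera, get_calibration
from scipy.spatial.transform import Rotation as Ro
def cal(n):
    c=get_calibration(n); f=210/np.tan(np.radians(c["fov_y"])/2)
    return f,c["cx"],c["cy"],np.array(c["R"]),np.array(c["t"]),c
def pts(n,d):
    f,cx,cy,R,t,_=cal(n)
    v,u=np.mgrid[0:420,0:560]
    P=np.stack([(u-cx)/f*d,(v-cy)/f*d,d],-1)
    return (P-t)@R
def ray(n,u,v,z):
    f,cx,cy,R,t,_=cal(n)
    o=-R.T@t; dd=R.T@np.array([(u-cx)/f,(v-cy)/f,1]); return o+dd*(z-o[2])/dd[2]
def save(n,name):
    p,d=camera(n); cv2.imwrite("pics/"+name+".png",p[:,:,::-1]); np.savez("pics/"+name+".npz",p=p,d=d); return p,d,pts(n,d)
def st():
    s=get_state(); R=Ro.from_quat(np.roll(s["eef_rot"],-1)).as_matrix()
    print("t",round(s["t"],2),"tcp",np.round(s["tcp_pos"],1),"x",R[:,0].round(3),"z",R[:,2].round(3),"F",np.round(s["ft_force"],1),"op",round(s["opening"],1)); return s,R
E
python3 - <<'E'
from h import *
for n in("side","top"):
    save(n,n+"0"); print(n,get_calibration(n))
s,R=st(); print(R); print(s["q"])
E
```

```text
total 12
drwxr-xr-x  3 agent agent 4096 Dec  7 15:53 .
drwxr-xr-x 23 root  root  4096 Dec  7 15:53 ..
drwxr-xr-x  2 agent agent 4096 Dec  7 15:53 pics
side {'fov_y': 52.8039773520012, 'cx': 284.3130209748918, 'cy': 211.7735075878164, 'R': array([[ 0.98600748, -0.1665421 ,  0.00727821],
       [-0.12563343, -0.77108813, -0.62421097],
       [ 0.10956955,  0.6145623 , -0.78122192]]), 't': array([-505.03725993,  261.22970989, 1317.28124062])}
top {'fov_y': 52.30504650086574, 'cx': 279.2852150589726, 'cy': 210.80076430304703, 'R': array([[-0.01538614, -0.99987043, -0.0047321 ],
       [-0.99713746,  0.01569413, -0.07396337],
       [ 0.07402805,  0.00358055, -0.99724973]]), 't': array([  94.69270416,  523.40224109, 1259.37345277])}
t 0.1 tcp [229.7 580.7 193.7] x [ 0.368  0.93  -0.002] z [-0.001 -0.002 -1.   ] F [-0.3 -1.1 -0.3] op 85.6
[[ 3.67858081e-01  9.29881723e-01 -6.43557411e-04]
 [ 9.29880219e-01 -3.67858643e-01 -1.67222653e-03]
 [-1.79171104e-03  1.67107345e-05 -9.99998395e-01]]
[-1.25693119  0.38418889  0.01637088  1.3710615  -0.00630926  1.38818289
 -0.04650551]
```

View pics/side0.png

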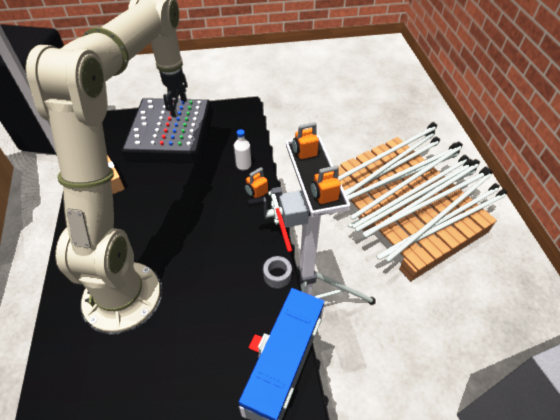

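View pics/top0.png

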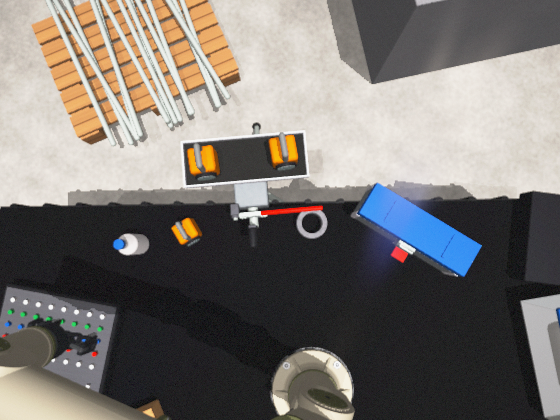

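The side view shows the stand near (305,210) with two lamps on the tray, lamp_d at (257,184), the red pawl lever at (283,228), tape at (277,271) and the blue case at (285,355). The top view shows the same: lever (270-322,210), crank knob (253,230), case (420,230), red pad (400,254), spray (130,243) and lamp_d (186,231).

```bash
cat >> h.py <<'E'
def comps(p,mask,minA=25):
    n,l,s,c=cv2.connectedComponentsWithStats(mask.astype(np.uint8)); return [(i,s[i],c[i],l==i) for i in range(1,n) if s[i][4]>=minA]
def masks(p):
    h=cv2.cvtColor(p,cv2.COLOR_RGB2HSV).astype(int); H,S,V=h[...,0],h[...,1],h[...,2]
    return dict(red=((H<5)|(H>174))&(S>180)&(V>90),blue=(H>105)&(H<125)&(S>170)&(V>80),orange=(H>7)&(H<22)&(S>180)&(V>100))
E
python3 - <<'E'
from h import *
for n in("side","top"):
    z=np.load(f"pics/{n}0.npz"); p,d=z["p"],z["d"]; P=pts(n,d)
    for k,m in masks(p).items():
        for i,s,c,mm in comps(p,m):
            q=P[mm&(d>0)]
            if len(q)==0: continue
            if q[:,0].mean()<300 or q[:,2].mean()<-20: continue
            print(n,k,s.tolist(),"med",np.median(q,0).round(),"lo",np.percentile(q,3,axis=0).round(),"hi",np.percentile(q,97,axis=0).round())
E
```

```text
side red [277, 209, 15, 43, 197] med [517.  49. 172.] lo [509. -26.  -1.] hi [535. 169. 177.]
side red [249, 334, 12, 18, 134] med [ 388. -246.   83.] lo [ 372. -267.   -1.] hi [ 402. -201.   88.]
side blue [236, 129, 9, 8, 57] med [434. 508. 168.] lo [422. 497.  -1.] hi [449. 724. 174.]
side blue [238, 287, 86, 133, 5139] med [ 450. -316.  137.] lo [ 355. -437.  118.] hi [ 557. -161.  141.]
side orange [298, 129, 20, 30, 449] med [622. 233. 332.] lo [596. 226. 284.] hi [649. 276. 347.]
side orange [318, 171, 22, 33, 513] med [643.  48. 337.] lo [617.  41. 283.] hi [670.  92. 347.]
side orange [251, 173, 17, 25, 286] med [477. 338.  67.] lo [453. 321.  15.] hi [506. 377.  78.]
side orange [314, 174, 5, 7, 27] med [614.  91. 340.] lo [609.  78. 274.] hi [628. 160. 347.]
top red [261, 205, 62, 10, 301] med [516.  58. 172.] lo [508. -22.  -1.] hi [525. 129. 176.]
top red [391, 247, 17, 16, 142] med [ 390. -252.   83.] lo [ 372. -278.    1.] hi [ 407. -233.   88.]
top blue [358, 184, 123, 93, 2342] med [ 452. -320.  137.] lo [ 354. -436.  117.] hi [ 566. -159.  142.]
top blue [415, 237, 16, 12, 54] med [ 424. -300.  138.] lo [ 409. -317.  134.] hi [ 437. -280.  142.]
top blue [113, 239, 12, 11, 92] med [433. 511. 170.] lo [422. 497.  -1.] hi [446. 590. 174.]
top orange [285, 135, 13, 28, 182] med [647.  55. 344.] lo [615.  43. 328.] hi [672.  68. 350.]
top orange [269, 137, 15, 30, 252] med [641.  93. 343.] lo [611.  80. 296.] hi [666. 106. 348.]
top orange [201, 145, 19, 30, 340] med [625. 240. 343.] lo [595. 228. 294.] hi [650. 257. 349.]
top orange [187, 148, 14, 28, 200] med [614. 280. 344.] lo [590. 266. 275.] hi [646. 305. 348.]
top orange [182, 218, 20, 21, 222] med [478. 342.  71.] lo [453. 322.  24.] hi [502. 363.  78.]
top orange [171, 225, 17, 20, 116] med [456. 380.  70.] lo [433. 356.  -2.] hi [482. 412.  76.]
```

```bash
python3 - <<'E'
from h import *
z=np.load("pics/top0.npz"); p,d=z["p"],z["d"]; P=pts("top",d)
m=(P[...,2]>262)&(P[...,2]<300)&(d>0)&(P[...,0]>500)&(P[...,1]>0)&(P[...,1]<400)
print("deck z",np.percentile(P[m][:,2],[5,25,50,75,95]).round(1))
r=cv2.minAreaRect(P[m][:,:2].astype(np.float32)); print("tray",r)
m=masks(p)["blue"]&(P[...,1]<0)&(P[...,2]>125)&(P[...,2]<150)
r=cv2.minAreaRect(P[m][:,:2].astype(np.float32)); print("lid",r)
zs=np.load("pics/side0.npz"); Ps=pts("side",zs["d"]); ms=masks(zs["p"])["blue"]&(Ps[...,1]<0)&(Ps[...,2]>125)&(Ps[...,2]<150)
print("lid side",cv2.minAreaRect(Ps[ms][:,:2].astype(np.float32)), np.median(Ps[ms][:,2]))
for n,pp,PP in(("top",p,P),("side",zs["p"],Ps)):
    m=masks(pp)["red"]&(PP[...,2]>150)&(PP[...,2]<200)&(PP[...,1]>-60)&(PP[...,1]<150)
    q=PP[m]; o=np.argsort(q[:,1]); q=q[o]
    print(n,"lever",[q[int(len(q)*f):int(len(q)*f)+12].mean(0).round(1).tolist() for f in(0,.25,.5,.75,.93)])
    f=cv2.fitLine(q[:,:2].astype(np.float32),cv2.DIST_HUBER,0,.01,.01).ravel(); print(f,np.degrees(np.arctan2(f[1],f[0])))
    # tape and spray, height
    m=masks(pp)["red"]&(PP[...,1]<-150)&(PP[...,2]>75); print("pad",np.median(PP[m],0))
E
```

```text
deck z [270.2 272.4 274.  276.  283.9]
tray ((633.1782836914062, 167.37939453125), (113.05248260498047, 300.356201171875), 4.06610107421875)
lid ((462.0719909667969, -293.6683044433594), (328.9353332519531, 98.74646759033203), 57.572330474853516)
lid side ((461.80352783203125, -294.11968994140625), (328.3431701660156, 98.9623794555664), 57.33059310913086) 137.58658647706346
top lever [[522.0, -23.8, 172.5], [518.0, 17.6, 172.9], [514.9, 58.4, 172.6], [512.1, 97.5, 171.5], [511.0, 126.1, 171.6]]
[ 7.4715734e-02 -9.9720490e-01  5.1579767e+02  5.4426384e+01] -85.7151
pad [ 392.57380596 -249.4062277    83.58982876]
side lever [[521.5, -26.5, 170.0], [517.9, 5.4, 172.4], [517.3, 41.8, 171.4], [514.0, 80.0, 172.0], [510.4, 115.9, 173.1]]
[ 7.5362526e-02 -9.9715620e-01  5.1580426e+02  4.1736473e+01] -85.67794
pad [ 389.16794507 -250.61586816   83.58371123]
```

```bash
python3 - <<'E'
from h import *
a=cv2.imread("pics/top0.png")[110:270,150:500]; cv2.imwrite("pics/crop_t.png",cv2.resize(a,None,fx=2.2,fy=2.2,interpolation=cv2.INTER_CUBIC))
a=cv2.imread("pics/side0.png")[110:290,210:370]; cv2.imwrite("pics/crop_s.png",cv2.resize(a,None,fx=3.3,fy=3.3,interpolation=cv2.INTER_CUBIC))
E
```

```text
(no output)
```

View pics/crop_t.png

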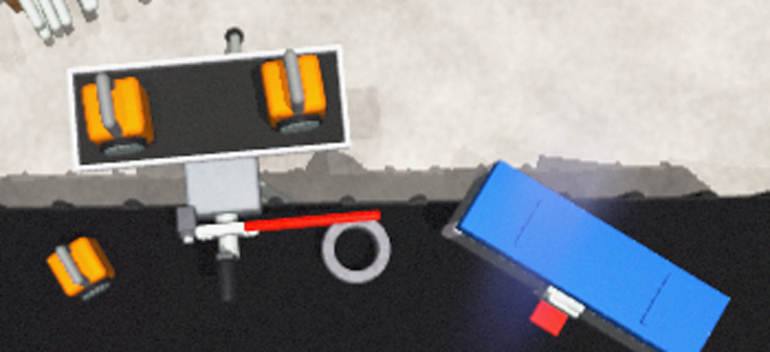

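View pics/crop_s.png

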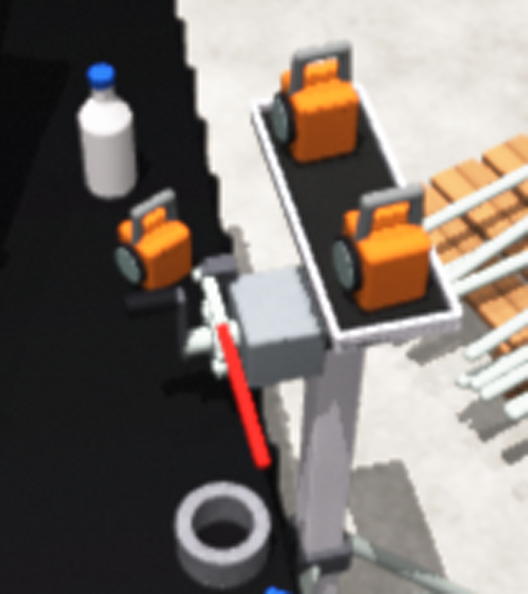

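Everything is consistent: deck at 274 mm, stand yaw about 4.2°, lid 329×99 at yaw about −32.5°, pivot on the lever line. First I turn the tool and rise.

```bash
python3 -m handwheel '[[[0,0,-0.4],[0,0,0.039],85],[[0,0,-0.4],[0,0,0.039],85],[[0,0,-0.4],[0,0,0.039],85],[[0,0,-0.4],[0,0,0.039],85],[[0,0,-0.4],[0,0,0.039],85],[[0,0,-0.4],[0,0,0.039],60],[[0,0,-0.2],[0,0,0.039],60],[[0,0,-0.1],[0,0,0.039],60],[[0,0,0],[0,0,0.039],60]]' 30; cat >> h.py <<'E'
def go(target,yaw=None):
    "tool-axis units (of 40mm) to target; yaw (deg) wanted of tool x, mod 180"
    s,R=st(); dl=R.T@(np.array(target,float)-np.array(s["tcp_pos"]))/40
    print("shift units",dl.round(2),"max/rows",round(np.abs(dl).max(),2))
    if yaw is not None:
        y=np.degrees(np.arctan2(R[1,0],R[0,0])); a=(yaw-y+90)%180-90
        print("yaw now",round(y,1),"turn az deg(tool)",round(-a,1),"units",round(-a/180,4), "q",np.round(s["q"],2))
    zt=R[:,2]; print("level corr rotvec units", (R.T@np.cross(zt,[0,0,-1])/np.pi).round(4))
E
python3 -c "
from h import *
go([519.9,3.6,300],4.2)"
```

```text
t: 0.85
tcp_pos: [228.9, 578.1, 300.1]
eef_rot: [0.007, 0.999, 0.035, -0.003]
ft_force: [0.3, -0.0, 0.5]
opening: 60.2
t 0.85 tcp [228.9 578.1 300.1] x [ 0.998  0.07  -0.006] z [-0.005 -0.014 -1.   ] F [ 0.3 -0.   0.5] op 60.2
shift units [ 6.25 14.84  0.17] max/rows 14.84
yaw now 4.0 turn az deg(tool) -0.2 units -0.001 q [-1.38  0.37  0.2   1.16 -0.07  1.63 -1.13]
level corr rotvec units [ 0.0043  0.0019 -0.    ]
```

```bash
python3 -m handwheel '[[[0.39,0.92,0],[0.002,0.001,0],60],[[0.39,0.92,0],[0.002,0.001,0],60],[[0.39,0.92,0],[0,0,0],60],[[0.39,0.92,0],[0,0,0],60],[[0.39,0.92,0],[0,0,0],60],[[0.39,0.92,0],[0,0,0],60],[[0.39,0.92,0],[0,0,0],60],[[0.39,0.92,0],[0,0,0],60],[[0.39,0.92,0],[0,0,0],45],[[0.39,0.92,0],[0,0,0],45],[[0.39,0.92,0],[0,0,0],45],[[0.39,0.92,0],[0,0,0],45],[[0.39,0.92,0],[0,0,0],45],[[0.39,0.92,0],[0,0,0],45],[[0.3,0.6,0],[0,0,0],45],[[0.1,0.3,0],[0,0,0],45]]'; 
python3 -c "
from h import *
go([519.9,3.6,240],4.2); save('side','side1')"
```

```text
t: 2.18
tcp_pos: [499.7, 21.3, 293.0]
eef_rot: [0.005, 0.999, 0.035, -0.005]
ft_force: [0.2, -0.2, -0.0]
opening: 45.2
t 2.18 tcp [499.7  21.3 293. ] x [ 0.998  0.07  -0.01 ] z [-0.009 -0.009 -1.   ] F [ 0.2 -0.2 -0. ] op 45.2
shift units [0.49 0.47 1.33] max/rows 1.33
yaw now 4.0 turn az deg(tool) -0.2 units -0.0011 q [-0.76  0.09  0.7   1.54 -0.05  1.54  0.02]
level corr rotvec units [ 0.0028  0.0031 -0.    ]
```

View pics/side1.png

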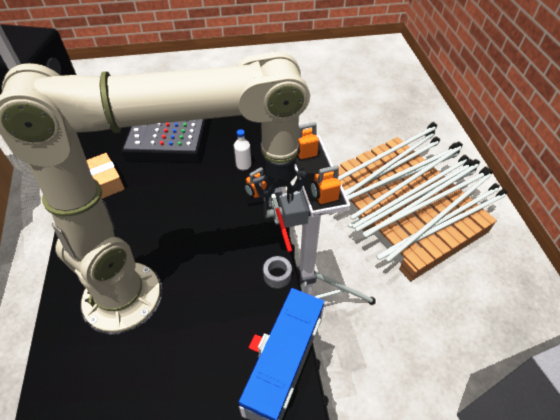

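The gripper is just above the lever; the wrist (282,150) stays on the robot side of the tray. Next I align and descend.

```bash
python3 -m handwheel '[[[0.3,0.3,0.1],[0.003,0.003,-0.001],40],[[0.2,0.25,0.3],[0,0,0],36],[[0.1,0.1,0.4],[0,0,0],36],[[0,0,0.4],[0,0,0],36],[[0,0,0.3],[0,0,0],36]]'; 
python3 -c "
from h import *
go([519.9,2.0,147],4.2); save('side','side2');save('top','top2')
a=cv2.imread('pics/side2.png')[60:290,210:370]; cv2.imwrite('pics/crop_s2.png',cv2.resize(a,None,fx=2.5,fy=2.5,interpolation=cv2.INTER_CUBIC))"
```

```text
t: 2.65
tcp_pos: [527.6, -9.3, 232.4]
eef_rot: [-0.0, 0.999, 0.032, 0.002]
ft_force: [0.1, 0.4, -0.5]
opening: 36.0
t 2.65 tcp [527.6  -9.3 232.4] x [0.998 0.064 0.003] z [ 0.003  0.    -1.   ] F [ 0.1  0.4 -0.5] op 36.0
shift units [-0.18 -0.29  2.13] max/rows 2.13
yaw now 3.7 turn az deg(tool) -0.5 units -0.0028 q [-0.68  0.17  0.74  1.6  -0.12  1.41  0.13]
level corr rotvec units [-0.     -0.0011  0.    ]
```

View pics/crop_s2.png

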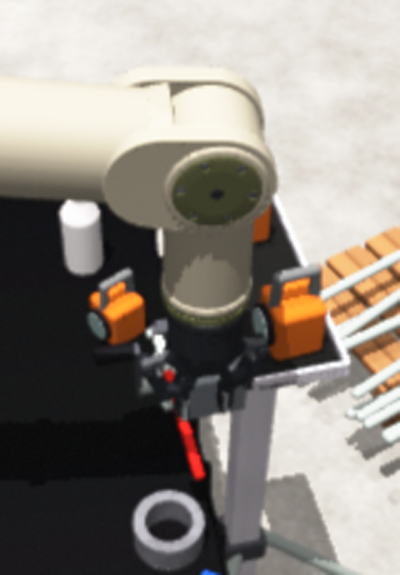

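View pics/top2.png

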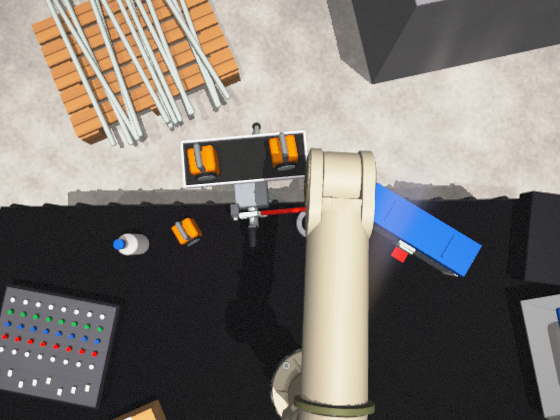

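```bash
python3 - <<'E'
from h import *
for n in("side","top"):
    p0=np.load(f"pics/{n}0.npz");p2=np.load(f"pics/{n}2.npz")
    P=pts(n,p2["d"]); ch=(p2["d"]>0)&(np.abs(p2["d"]-p0["d"])>25)&(P[...,0]>430)&(P[...,0]<720)&(P[...,1]>-150)&(P[...,1]<150)&(P[...,2]>200)
    q=P[ch]
    for lo in range(220,640,40):
        s=q[(q[:,2]>=lo)&(q[:,2]<lo+40)]
        if len(s)>5: print(n,lo,len(s),"x",np.percentile(s[:,0],[2,98]).round(),"y",np.percentile(s[:,1],[2,98]).round())
E
```

```text
side 260 70 x [495. 654.] y [-22.  21.]
side 300 230 x [478. 582.] y [-26.   5.]
side 340 443 x [463. 590.] y [-30.   3.]
side 380 200 x [486. 565.] y [-48.  -7.]
side 420 275 x [489. 558.] y [-49. -15.]
side 460 437 x [485. 563.] y [-53. -12.]
side 500 445 x [485. 561.] y [-52. -12.]
side 540 373 x [486. 560.] y [-52. -20.]
side 580 612 x [444. 563.] y [-64. -50.]
side 620 1202 x [433. 570.] y [-64.  16.]
top 260 7 x [592. 672.] y [ 21. 150.]
top 580 36 x [447. 557.] y [39. 45.]
top 620 549 x [436. 574.] y [-55.  45.]
```

```bash
python3 -m handwheel '[[[-0.12,0.1,0.2],[0,0.033,-0.003],30],[[0,0.0,0.3],[0,0,0],30],[[0,0,0.3],[0,0,0],30]]'; 
python3 -c "
from h import *
go([523.1,-14.4,148],4.2)"
```

```text
t: 3.0
tcp_pos: [520.3, -11.9, 196.8]
eef_rot: [-0.002, 0.998, 0.038, 0.05]
ft_force: [0.8, 0.8, 0.7]
opening: 30.1
t 3.0 tcp [520.3 -11.9 196.8] x [0.992 0.076 0.1  ] z [ 0.099  0.008 -0.995] F [0.8 0.8 0.7] op 30.1
shift units [-0.06  0.07  1.22] max/rows 1.22
yaw now 4.4 turn az deg(tool) 0.2 units 0.001 q [-0.73  0.07  0.73  1.78 -0.06  1.22  0.1 ]
level corr rotvec units [-0.0001 -0.0317 -0.    ]
```

```bash
python3 -m handwheel '[[[-0.03,0.06,0.35],[0,0,0],30],[[-0.03,0,0.35],[0,0,0],30],[[0,0,0.3],[0,0,0],30],[[0,0,0.2],[0,0,0],30],[[0,0,0.0],[0,0,0],30]]'; 
python3 -c "
from h import *
go([523.1,-14.4,148],4.2)"
```

```text
t: 3.42
tcp_pos: [521.4, -11.6, 149.5]
eef_rot: [-0.005, 0.998, 0.039, 0.051]
ft_force: [-1.1, -0.3, -1.1]
opening: 30.0
t 3.42 tcp [521.4 -11.6 149.5] x [0.992 0.078 0.102] z [ 0.102  0.014 -0.995] F [-1.1 -0.3 -1.1] op 30.0
shift units [0.03 0.07 0.04] max/rows 0.07
yaw now 4.5 turn az deg(tool) 0.3 units 0.0016 q [-0.71  0.11  0.73  1.85 -0.1   1.11  0.14]
level corr rotvec units [-0.002  -0.0326 -0.    ]
```

Now close gently.

```bash
python3 -m handwheel '[[[0,0,0],[0,0,0],0],[[0,0,0],[0,0,0],0],[[0,0,0],[0,0,0],0],[[0,0,0],[0,0,0],0],[[0,0,0],[0,0,0],0]]' 30; 
python3 -c "
from h import *
go([523.1,-14.4,148],4.2); save('side','side3')
a=cv2.imread('pics/side3.png')[60:290,210:370]; cv2.imwrite('pics/crop_s3.png',cv2.resize(a,None,fx=2.5,fy=2.5,interpolation=cv2.INTER_CUBIC))"
```

```text
t: 3.83
tcp_pos: [523.2, -11.0, 152.8]
eef_rot: [-0.005, 0.998, 0.04, 0.053]
ft_force: [0.5, -0.6, 0.5]
opening: -0.2
t 3.83 tcp [523.2 -11.  152.8] x [0.991 0.079 0.106] z [ 0.105  0.015 -0.994] F [ 0.5 -0.6  0.5] op -0.2
shift units [-0.02  0.08  0.12] max/rows 0.12
yaw now 4.5 turn az deg(tool) 0.3 units 0.0019 q [-0.71  0.11  0.73  1.84 -0.1   1.11  0.14]
level corr rotvec units [-0.002  -0.0337 -0.    ]
```

View pics/crop_s3.png

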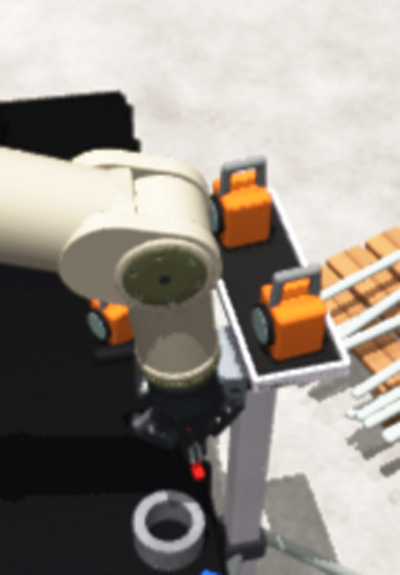

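```bash
python3 - <<'E'
from h import *
a=cv2.imread('pics/side3.png')[200:265,255:320]; cv2.imwrite('pics/crop_s3b.png',cv2.resize(a,None,fx=9,fy=9,interpolation=cv2.INTER_CUBIC))
# triangulate lever tip from pixels: side0/top0
def rayo(n,u,v):
    f,cx,cy,R,t,_=cal(n); return -R.T@t, R.T@np.array([(u-cx)/f,(v-cy)/f,1])
M={}
for n in("side","top"):
    z=np.load(f"pics/{n}0.npz"); p=z["p"]; P=pts(n,z["d"]); m=masks(p)["red"]&(P[...,1]>-100)&(P[...,1]<200)&(P[...,0]>480)&(P[...,0]<560)
    v,u=np.nonzero(m); 
    if n=="side": k=v>=v.max()-2
    else: k=u>=u.max()-2
    M[n]=(u[k].mean(),v[k].mean()); print(n,M[n], P[v[k],u[k]].mean(0))
o1,d1=rayo("side",*M["side"]);o2,d2=rayo("top",*M["top"])
A=np.stack([d1,-d2],1); s=np.linalg.lstsq(A,o2-o1,rcond=None)[0]; print(o1+d1*s[0],o2+d2*s[1])
# fingertips projected
f,cx,cy,R,t,_=cal("side")
for X in([523.2,-11,152.8],[521,-14,166],[521,-14,172]):
    c=R@np.array(X)+t; print(X,cx+f*c[0]/c[2],cy+f*c[1]/c[2])
E
```

```text
side (np.float64(289.0), np.float64(249.84615384615384)) [523.47893449  -9.64625139 143.94744115]
top (np.float64(320.92857142857144), np.float64(207.14285714285714)) [522.30633253 -24.92121807 160.65038695]
[520.69343122 -24.26326836 166.39807226] [521.88012283 -24.34168917 166.50193194]
[523.2, -11, 152.8] 288.9839293374621 248.56932620989477
[521, -14, 166] 288.49229310893713 247.00486746840738
[521, -14, 172] 288.5232028008102 245.85241114742834
```

View pics/crop_s3b.png

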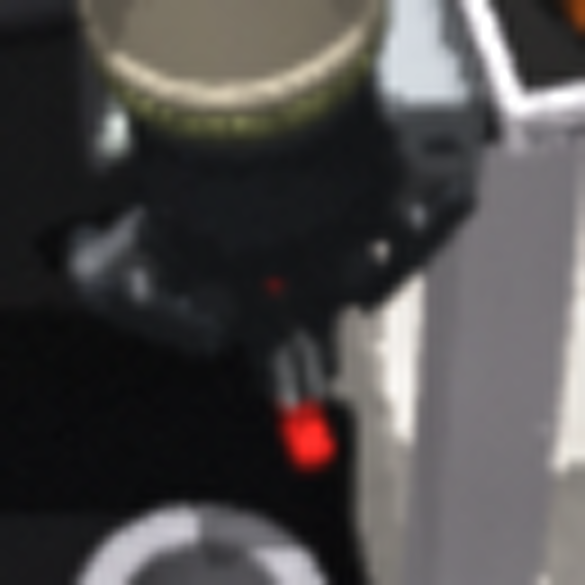

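```bash
python3 - <<'E'
from h import *
z=np.load("pics/side3.npz"); P=pts("side",z["d"])
for v in range(228,254,2): print(v,[ (u,*P[v,u].round().astype(int).tolist(),z["p"][v,u].tolist()) for u in (285,287,289,291)])
E
```

```text
228 [(285, 508, -24, 275, [19, 21, 23]), (287, 513, -24, 275, [19, 20, 22]), (289, 517, -32, 284, [21, 21, 23]), (291, 524, -28, 278, [20, 22, 24])]
230 [(285, 508, -24, 266, [28, 21, 23]), (287, 517, -7, 242, [20, 21, 24]), (289, 518, -27, 269, [20, 20, 23]), (291, 524, -30, 271, [22, 22, 25])]
232 [(285, 507, -30, 266, [48, 24, 25]), (287, 516, -11, 237, [23, 22, 25]), (289, 518, -29, 262, [20, 21, 23]), (291, 524, -30, 262, [20, 21, 24])]
234 [(285, 506, -34, 263, [21, 22, 24]), (287, 517, -10, 226, [21, 22, 23]), (289, 519, -25, 246, [20, 22, 24]), (291, 525, -24, 244, [21, 22, 24])]
236 [(285, 508, -24, 238, [20, 21, 24]), (287, 515, -16, 225, [30, 31, 32]), (289, 520, -24, 235, [25, 26, 28]), (291, 525, -25, 236, [31, 32, 33])]
238 [(285, 508, -28, 235, [30, 31, 33]), (287, 514, -23, 226, [49, 51, 52]), (289, 520, -24, 226, [69, 70, 71]), (291, 527, -17, 214, [36, 37, 37])]
240 [(285, 510, -18, 211, [52, 53, 55]), (287, 514, -23, 216, [61, 63, 64]), (289, 520, -25, 217, [80, 81, 82]), (291, 527, -19, 207, [35, 36, 38])]
242 [(285, 509, -20, 204, [41, 42, 44]), (287, 514, -24, 207, [78, 79, 80]), (289, 520, -24, 206, [75, 76, 77]), (291, 555, 116, -2, [71, 70, 68])]
244 [(285, 533, 107, 4, [46, 34, 35]), (287, 514, -24, 198, [115, 102, 103]), (289, 523, -9, 174, [94, 44, 44]), (291, 554, 108, -3, [44, 39, 39])]
246 [(285, 532, 100, 1, [29, 11, 13]), (287, 516, -14, 173, [156, 28, 27]), (289, 522, -14, 171, [177, 27, 24]), (291, 553, 102, -5, [48, 15, 15])]
248 [(285, 531, 95, -2, [23, 12, 14]), (287, 516, -20, 171, [193, 29, 26]), (289, 521, -22, 172, [252, 47, 41]), (291, 526, -26, 177, [141, 25, 23])]
250 [(285, 529, 86, -1, [14, 13, 14]), (287, 535, 83, 1, [118, 20, 18]), (289, 520, -28, 172, [230, 36, 31]), (291, 526, -26, 167, [150, 24, 21])]
252 [(285, 528, 78, -1, [13, 12, 15]), (287, 534, 78, -2, [25, 14, 15]), (289, 541, 74, 1, [52, 14, 14]), (291, 548, 75, -1, [22, 13, 12])]
```

```bash
python3 - <<'E'
from h import *
f,cx,cy,R,t,_=cal("side")
for n,X in(("side0",[230,581,194]),("side1",[499.7,21.3,293]),("side2",[527.6,-9.3,232.4]),("side3",[523.2,-11,152.8])):
    z=np.load(f"pics/{n}.npz"); P=pts("side",z["d"]); c=R@np.array(X,float)+t; u,v=cx+f*c[0]/c[2],cy+f*c[1]/c[2]
    D=np.linalg.norm(P[...,:2]-np.array(X[:2]),axis=2); m=(D<60)&(z["d"]>0)&(P[...,2]>185); q=P[m]
    print(n,round(u,1),round(v,1),"lowest hand pts",np.percentile(q[:,2],[0,1,3,10]).round(),len(q))
    a=cv2.imread(f'pics/{n}.png'); cv2.circle(a,(int(u),int(v)),1,(0,255,0),-1); y0=max(int(v)-50,0);a=a[y0:y0+90,max(int(u)-45,0):int(u)+45]; cv2.imwrite(f'pics/z_{n}.png',cv2.resize(a,(400,400),interpolation=cv2.INTER_CUBIC))
cv2.imwrite("pics/z_all.png",cv2.resize(np.hstack([cv2.imread(f'pics/z_side{i}.png') for i in range(3)]),(800,267)))
E
```

```text
side0 182.2 119.7 lowest hand pts [242. 255. 267. 325.] 1947
side1 279.3 211.5 lowest hand pts [335. 355. 385. 428.] 5638
side2 290.9 232.1 lowest hand pts [271. 294. 322. 364.] 4860
side3 289.0 248.6 lowest hand pts [196. 209. 234. 261.] 2398
```

View pics/z_all.png

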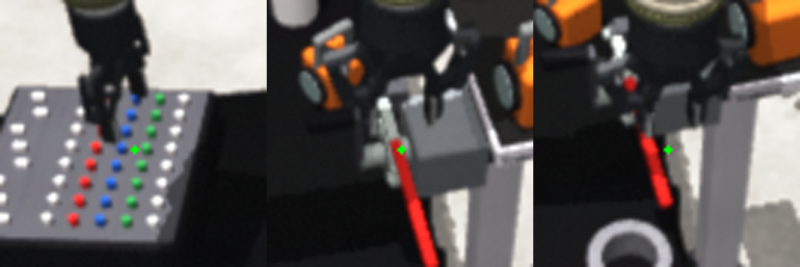

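The depth image shows the fingertips about 43 mm above where the reported TCP says, in all four pictures, so the jaws closed above the lever. From here on I count the real tip as 43 mm behind the reported TCP.

```bash
python3 -m handwheel '[[[0,0,0],[0,0,0],30],[[0,0,0.0],[0,0,0],30],[[0,0,0],[0,0,0],30],[[0,0.0,0],[0,0,0],30]]'; 
python3 -c "
from h import *
go([527.7,-12,104],4.2)"
```

```text
t: 4.22
tcp_pos: [523.5, -11.0, 153.4]
eef_rot: [-0.005, 0.998, 0.04, 0.053]
ft_force: [0.8, -0.4, -0.3]
opening: 30.0
t 4.22 tcp [523.5 -11.  153.4] x [0.991 0.079 0.107] z [ 0.106  0.015 -0.994] F [ 0.8 -0.4 -0.3] op 30.0
shift units [-0.03  0.04  1.24] max/rows 1.24
yaw now 4.5 turn az deg(tool) 0.3 units 0.0019 q [-0.71  0.11  0.73  1.84 -0.1   1.11  0.14]
level corr rotvec units [-0.0021 -0.0339  0.    ]
```

```bash
python3 -m handwheel '[[[-0.02,0.04,0.3],[0,0,0],30],[[-0.02,0,0.3],[0,0,0],30],[[0,0,0.3],[0,0,0],30],[[0,0,0.25],[0,0,0],30],[[0,0,0.15],[0,0,0],30],[[0,0,0.05],[0,0,0],30]]'; 
python3 -c "
from h import *
go([527.7,-12,104],4.2); save('side','side4')
a=cv2.imread('pics/side4.png')[190:270,250:330]; cv2.imwrite('pics/crop_s4.png',cv2.resize(a,None,fx=7,fy=7,interpolation=cv2.INTER_CUBIC))"
```

```text
t: 4.72
tcp_pos: [529.1, -11.9, 98.3]
eef_rot: [-0.006, 0.998, 0.04, 0.055]
ft_force: [-0.7, 0.2, 0.1]
opening: 30.2
t 4.72 tcp [529.1 -11.9  98.3] x [0.991 0.079 0.109] z [ 0.109  0.016 -0.994] F [-0.7  0.2  0.1] op 30.2
shift units [-0.02 -0.   -0.14] max/rows 0.14
yaw now 4.5 turn az deg(tool) 0.3 units 0.0019 q [-0.68  0.19  0.73  1.9  -0.17  0.99  0.2 ]
level corr rotvec units [-0.0023 -0.0348  0.    ]
```

View pics/crop_s4.png

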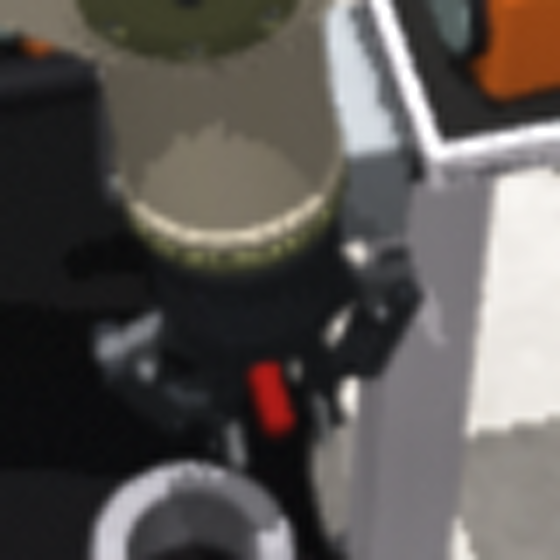

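The bar, (289,247) in the full picture, is now between the two fingers. Close.

```bash
python3 -m handwheel '[[[0,0,0],[0,0,0],0],[[0,0,0],[0,0,0],0],[[0,0,0],[0,0,0],0],[[0,0,0],[0,0,0],0]]' 35; 
python3 -c "
from h import *
st()"
```

```text
t: 5.1
tcp_pos: [529.3, -11.9, 99.3]
eef_rot: [-0.006, 0.998, 0.04, 0.055]
ft_force: [0.2, -0.3, -0.8]
opening: 12.0
t 5.1 tcp [529.3 -11.9  99.3] x [0.991 0.079 0.109] z [ 0.109  0.016 -0.994] F [ 0.2 -0.3 -0.8] op 12.0
```

```bash
python3 -m handwheel '[[[0.027,0,-0.25],[0,0,0],0],[[0.027,-0.01,-0.25],[0,0,0],0],[[0.027,-0.03,-0.25],[0,0,0],0],[[0.027,-0.04,-0.25],[0,0,0],0],[[0.027,-0.05,-0.25],[0,0,0],0],[[0.027,-0.06,-0.25],[0,0,0],0],[[0.027,-0.07,-0.25],[0,0,0],0],[[0.027,-0.08,-0.24],[0,0,0],0],[[0.027,-0.09,-0.23],[0,0,0],0]]' 40; 
python3 -c "
from h import *
st(); save('side','side5')
a=cv2.imread('pics/side5.png')[120:270,220:370]; cv2.imwrite('pics/crop_s5.png',cv2.resize(a,None,fx=4,fy=4,interpolation=cv2.INTER_CUBIC))"
```

```text
t: 5.85
tcp_pos: [527.7, 8.2, 197.6]
eef_rot: [-0.006, 0.998, 0.041, 0.055]
ft_force: [2.1, 2.7, -3.6]
opening: 11.5
t 5.85 tcp [527.7   8.2 197.6] x [0.99  0.082 0.111] z [ 0.11   0.017 -0.994] F [ 2.1  2.7 -3.6] op 11.5
```

View pics/crop_s5.png

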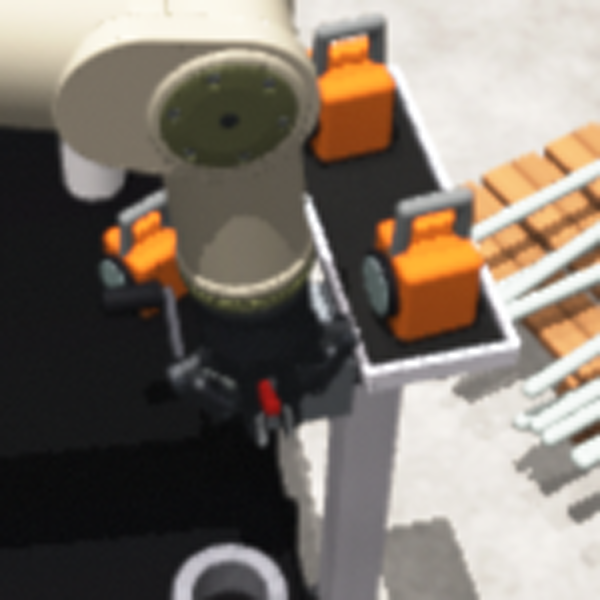

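```bash
python3 - <<'E'
from h import *
z=np.load("pics/side5.npz"); P=pts("side",z["d"]); q=P[(z["d"]>0)&(P[...,0]>540)&(P[...,0]<600)&(P[...,1]>-60)&(P[...,1]<60)]
for lo in range(200,420,20):
    s=q[(q[:,2]>=lo)&(q[:,2]<lo+20)]
    for y in (-60,-20,0,20,40):
        k=s[(s[:,1]>=y)&(s[:,1]<y+(40 if y==-60 else 20))]
        if len(k): print(lo,y,len(k),np.sort(k[:,0])[-4:].round(),np.sort(k[:,0])[:3].round())
s,R=st()
E
```

```text
240 0 6 [589. 592. 595. 597.] [541. 541. 589.]
240 20 2 [587. 588.] [587. 588.]
240 40 2 [586. 587.] [586. 587.]
260 0 23 [597. 599. 600. 600.] [540. 587. 588.]
260 20 28 [598. 599. 599. 600.] [586. 587. 587.]
260 40 19 [599. 599. 600. 600.] [588. 590. 593.]
280 -20 17 [555. 556. 558. 558.] [544. 545. 547.]
280 0 32 [554. 554. 587. 598.] [540. 541. 541.]
280 20 2 [546. 586.] [546. 586.]
300 -20 30 [566. 566. 568. 568.] [547. 549. 550.]
300 0 15 [556. 556. 556. 559.] [548. 551. 551.]
320 -20 27 [573. 573. 574. 576.] [541. 541. 543.]
320 0 49 [574. 574. 575. 576.] [541. 549. 553.]
320 20 3 [564. 567. 569.] [564. 567. 569.]
340 -20 13 [547. 548. 548. 548.] [540. 540. 542.]
340 0 18 [559. 561. 562. 565.] [546. 548. 551.]
360 -20 5 [544. 544. 544. 545.] [540. 544. 544.]
400 -20 3 [540. 540. 541.] [540. 540. 541.]
t 5.9 tcp [528.2   9.1 199.3] x [0.99  0.083 0.112] z [ 0.111  0.018 -0.994] F [-4.5  0.5  0.9] op 11.6
```

```bash
python3 -m handwheel '[[[0,0,0],[0,0,0],0],[[0,0,0],[0,0,0],0],[[0,0,0],[0,0,0],0],[[0,0,0],[0,0,0],0],[[0,0,0],[0,0,0],0],[[0,0,0],[0,0,0],0],[[0,0,0],[0,0,0],0],[[0,0,0],[0,0,0],0],[[0,0,0],[0,0,0],0],[[0,0,0],[0,0,0],0],[[0,0,0],[0,0,0],0],[[0,0,0],[0,0,0],0]]'; 
cat >> h.py <<'E'
def deck(name):
    p,d,P=save("top",name); m=(P[...,0]>600)&(P[...,0]<660)&(P[...,1]>120)&(P[...,1]<200)&(d>0); print("deck z",np.median(P[m][:,2]).round(1))
E
python3 -c "
from h import *
st(); deck('top5')"
```

```text
t: 6.9
tcp_pos: [527.7, 8.2, 198.0]
eef_rot: [-0.006, 0.998, 0.041, 0.055]
ft_force: [0.7, 2.4, -1.9]
opening: 11.9
t 6.9 tcp [527.7   8.2 198. ] x [0.991 0.082 0.11 ] z [ 0.109  0.017 -0.994] F [ 0.7  2.4 -1.9] op 11.9
deck z 258.3
```

```bash
python3 -m handwheel '[[[0,0,0],[0,0,0],0],[[0,0,0],[0,0,0],0],[[0,0,0],[0,0,0],0],[[0,0,0],[0,0,0],0],[[0,0,0],[0,0,0],0],[[0,0,0],[0,0,0],0],[[0,0,0],[0,0,0],0],[[0,0,0],[0,0,0],0],[[0,0,0],[0,0,0],0],[[0,0,0],[0,0,0],0],[[0,0,0],[0,0,0],0],[[0,0,0],[0,0,0],0],[[0,0,0],[0,0,0],0],[[0,0,0],[0,0,0],0],[[0,0,0],[0,0,0],0],[[0,0,0],[0,0,0],0],[[0,0,0],[0,0,0],0],[[0,0,0],[0,0,0],0],[[0,0,0],[0,0,0],0],[[0,0,0],[0,0,0],0]]'; python3 -c "
from h import *
deck('top6')"; python3 -m handwheel '[[[0,0,0],[0,0,0],0],[[0,0,0],[0,0,0],0],[[0,0,0],[0,0,0],0],[[0,0,0],[0,0,0],0],[[0,0,0],[0,0,0],0],[[0,0,0],[0,0,0],0],[[0,0,0],[0,0,0],0],[[0,0,0],[0,0,0],0],[[0,0,0],[0,0,0],0],[[0,0,0],[0,0,0],0],[[0,0,0],[0,0,0],0],[[0,0,0],[0,0,0],0],[[0,0,0],[0,0,0],0],[[0,0,0],[0,0,0],0],[[0,0,0],[0,0,0],0],[[0,0,0],[0,0,0],0],[[0,0,0],[0,0,0],0],[[0,0,0],[0,0,0],0],[[0,0,0],[0,0,0],0],[[0,0,0],[0,0,0],0]]'
python3 -c "
from h import *
deck('top7');st()"
```

```text
t: 8.62
tcp_pos: [527.7, 8.2, 198.1]
eef_rot: [-0.006, 0.998, 0.041, 0.055]
ft_force: [0.9, 2.2, -2.9]
opening: 12.1
deck z 242.3
t: 10.33
tcp_pos: [527.8, 8.2, 198.1]
eef_rot: [-0.006, 0.998, 0.041, 0.055]
ft_force: [1.5, 2.1, -2.1]
opening: 11.9
deck z 226.3
t 10.38 tcp [527.7   8.2 198.1] x [0.991 0.082 0.11 ] z [ 0.109  0.017 -0.994] F [ 1.5  1.5 -2.3] op 11.7
```

```bash
python3 -m handwheel '[[[0,0,0],[0,0,0],0],[[0,0,0],[0,0,0],0],[[0,0,0],[0,0,0],0],[[0,0,0],[0,0,0],0],[[0,0,0],[0,0,0],0],[[0,0,0],[0,0,0],0],[[0,0,0],[0,0,0],0],[[0,0,0],[0,0,0],0],[[0,0,0],[0,0,0],0],[[0,0,0],[0,0,0],0],[[0,0,0],[0,0,0],0],[[0,0,0],[0,0,0],0],[[0,0,0],[0,0,0],0],[[0,0,0],[0,0,0],0],[[0,0,0],[0,0,0],0],[[0,0,0],[0,0,0],0],[[0,0,0],[0,0,0],0],[[0,0,0],[0,0,0],0],[[0,0,0],[0,0,0],0],[[0,0,0],[0,0,0],0]]';  python3 -m handwheel '[[[0,0,0],[0,0,0],0],[[0,0,0],[0,0,0],0],[[0,0,0],[0,0,0],0],[[0,0,0],[0,0,0],0],[[0,0,0],[0,0,0],0],[[0,0,0],[0,0,0],0],[[0,0,0],[0,0,0],0],[[0,0,0],[0,0,0],0],[[0,0,0],[0,0,0],0],[[0,0,0],[0,0,0],0],[[0,0,0],[0,0,0],0],[[0,0,0],[0,0,0],0],[[0,0,0],[0,0,0],0],[[0,0,0],[0,0,0],0],[[0,0,0],[0,0,0],0],[[0,0,0],[0,0,0],0],[[0,0,0],[0,0,0],0],[[0,0,0],[0,0,0],0],[[0,0,0],[0,0,0],0],[[0,0,0],[0,0,0],0]]'
python3 -c "
from h import *
deck('top8');st()"
```

```text
t: 12.05
tcp_pos: [527.7, 8.2, 198.1]
eef_rot: [-0.006, 0.998, 0.041, 0.055]
ft_force: [1.0, 1.4, -1.8]
opening: 12.0
t: 13.72
tcp_pos: [527.8, 8.2, 198.1]
eef_rot: [-0.006, 0.998, 0.041, 0.055]
ft_force: [2.1, 1.3, -1.5]
opening: 11.9
deck z 194.6
t 13.77 tcp [527.7   8.2 198.1] x [0.991 0.082 0.11 ] z [ 0.109  0.017 -0.994] F [ 1.2  2.5 -2.5] op 11.5
```

```bash
python3 -m handwheel '[[[0,0,0],[0,0,0],0],[[0,0,0],[0,0,0],0],[[0,0,0],[0,0,0],0],[[0,0,0],[0,0,0],0],[[0,0,0],[0,0,0],0],[[0,0,0],[0,0,0],0],[[0,0,0],[0,0,0],0],[[0,0,0],[0,0,0],0],[[0,0,0],[0,0,0],0],[[0,0,0],[0,0,0],0],[[0,0,0],[0,0,0],0],[[0,0,0],[0,0,0],0],[[0,0,0],[0,0,0],0],[[0,0,0],[0,0,0],0],[[0,0,0],[0,0,0],0],[[0,0,0],[0,0,0],0],[[0,0,0],[0,0,0],0],[[0,0,0],[0,0,0],0],[[0,0,0],[0,0,0],0],[[0,0,0],[0,0,0],0]]';  python3 -m handwheel '[[[0,0,0],[0,0,0],0],[[0,0,0],[0,0,0],0],[[0,0,0],[0,0,0],0],[[0,0,0],[0,0,0],0],[[0,0,0],[0,0,0],0],[[0,0,0],[0,0,0],0],[[0,0,0],[0,0,0],0],[[0,0,0],[0,0,0],0],[[0,0,0],[0,0,0],0],[[0,0,0],[0,0,0],0],[[0,0,0],[0,0,0],0],[[0,0,0],[0,0,0],0],[[0,0,0],[0,0,0],0],[[0,0,0],[0,0,0],0],[[0,0,0],[0,0,0],0],[[0,0,0],[0,0,0],0],[[0,0,0],[0,0,0],0],[[0,0,0],[0,0,0],0],[[0,0,0],[0,0,0],0],[[0,0,0],[0,0,0],0]]'
python3 -c "
from h import *
deck('top9');st();deck('top10')"
```

```text
t: 15.43
tcp_pos: [527.7, 8.2, 198.1]
eef_rot: [-0.006, 0.998, 0.041, 0.055]
ft_force: [1.9, 1.8, -2.4]
opening: 11.7
t: 17.1
tcp_pos: [527.7, 8.2, 198.1]
eef_rot: [-0.006, 0.998, 0.041, 0.055]
ft_force: [0.8, 1.5, -2.3]
opening: 11.7
deck z 171.2
t 17.15 tcp [527.7   8.2 198.1] x [0.991 0.082 0.11 ] z [ 0.109  0.017 -0.994] F [ 1.   2.3 -3.1] op 11.8
deck z 171.3
```

The deck is stationary at 171 mm, so it is fully down. Next I lower the lever along its arc and release it.

```bash
python3 -m handwheel '[[[-0.027,0.09,0.23],[0,0,0],0],[[-0.027,0.08,0.24],[0,0,0],0],[[-0.027,0.07,0.25],[0,0,0],0],[[-0.027,0.06,0.25],[0,0,0],0],[[-0.027,0.05,0.25],[0,0,0],0],[[-0.027,0.04,0.25],[0,0,0],0],[[-0.027,0.03,0.25],[0,0,0],0],[[-0.027,0.01,0.25],[0,0,0],0],[[0,0,0],[0,0,0],0]]'; python3 -c "
from h import *
st()"
```

```text
t: 17.95
tcp_pos: [530.0, -13.6, 111.3]
eef_rot: [-0.006, 0.998, 0.038, 0.056]
ft_force: [-4.9, 1.5, 10.6]
opening: 11.6
t 17.95 tcp [530.  -13.6 111.3] x [0.991 0.076 0.113] z [ 0.112  0.016 -0.994] F [-4.9  1.5 10.6] op 11.6
```

```bash
python3 -m handwheel '[[[0,0,0],[0,0,0],32],[[0,0,0],[0,0,0],32],[[0,0,0],[0,0,0],32],[[0,0,-0.2],[0,0,0],32],[[0,0,-0.4],[0,0,0],32],[[0,0,-0.5],[0,0,0],32],[[-0.1,0,-0.6],[0,0,0],32],[[-0.1,0,-0.7],[0,0,0],32],[[-0.1,0,-0.7],[0,0,0],32],[[-0.1,0.0,-0.6],[0,0,0],32]]'; python3 -c "
from h import *
st();save('side','side11');deck('top11')
p,d=(lambda z:(z['p'],z['d']))(np.load('pics/side11.npz'))
P=pts('side',d);m=masks(p)['red']&(P[...,2]>150)&(P[...,1]>-60)&(P[...,1]<150)&(P[...,0]>480)
q=P[m];q=q[np.argsort(q[:,1])];print(q[::max(1,len(q)//8)].round())
a=cv2.imread('pics/side11.png')[110:290,210:370]; cv2.imwrite('pics/crop_s11.png',cv2.resize(a,None,fx=3.3,fy=3.3,interpolation=cv2.INTER_CUBIC))"
```

```text
t: 18.78
tcp_pos: [493.1, -17.2, 257.0]
eef_rot: [-0.003, 0.998, 0.038, 0.051]
ft_force: [-0.1, 1.1, -0.3]
opening: 32.1
t 18.78 tcp [493.1 -17.2 257. ] x [0.992 0.076 0.102] z [ 0.101  0.01  -0.995] F [-0.1  1.1 -0.3] op 32.1
deck z 171.3
[[525. -28. 191.]
 [519. -17. 191.]
 [516.   1. 192.]
 [525.  17. 188.]
 [516.  34. 187.]
 [515.  50. 190.]
 [516.  72. 186.]
 [513.  92. 186.]
 [511. 121. 180.]]
```

View pics/crop_s11.png

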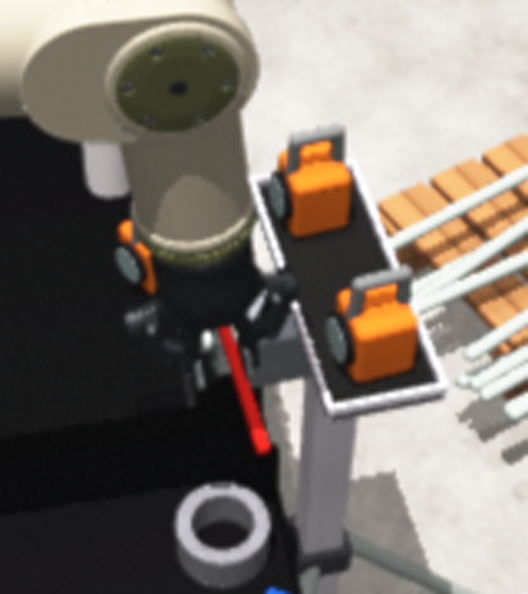

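The lever rests at about 0.09 rad, the tray is down and both lamps are standing. Now the latch: yaw to the case and travel there.

```bash
python3 -m handwheel '[[[0,0,-0.2],[0,-0.032,0],10],[[0,0,-0.2],[0,0,-0.037],0],[[0,0,-0.2],[0,0,-0.037],0],[[0,0,0],[0,0,-0.037],0],[[0,0,0],[0,0,-0.037],0],[[0,0,0],[0,0,-0.037],0],[[0,0,0],[0,0,-0.037],0],[[0,0,0],[0,0,-0.037],0],[[0,0,0],[0,0,-0.037],0]]' 40; python3 -c "
from h import *
go([372,-236.5,160],57.5)"
```

```text
t: 19.63
tcp_pos: [488.7, -16.3, 275.4]
eef_rot: [-0.003, 0.866, 0.5, -0.008]
ft_force: [0.8, 0.8, 0.3]
opening: 0.1
t 19.63 tcp [488.7 -16.3 275.4] x [ 0.5    0.866 -0.01 ] z [-0.017 -0.002 -1.   ] F [0.8 0.8 0.3] op 0.1
shift units [-6.2   0.27  2.94] max/rows 6.2
yaw now 60.0 turn az deg(tool) 2.5 units 0.0138 q [-0.7   0.07  0.72  1.6  -0.04  1.51  1.07]
level corr rotvec units [-0.0043  0.0031  0.    ]
```

```bash
python3 -m handwheel '[[[-0.8,0.04,0],[-0.004,0.003,0.014],0],[[-0.9,0.04,0.1],[0,0,0],0],[[-0.9,0.04,0.2],[0,0,0],0],[[-0.9,0.04,0.3],[0,0,0],0],[[-0.9,0.04,0.4],[0,0,0],0],[[-0.9,0.04,0.4],[-0.028,0,0],0],[[-0.6,0.04,0.4],[-0.028,0,0],0],[[-0.2,0,0.2],[-0.028,0,0],0],[[0,0,0],[0,0,0],0]]' 40; python3 -c "
from h import *
go([386+.218*43,-245.6-.139*43,95-41.5],57.5);save('side','side12')"
```

```text
t: 20.38
tcp_pos: [378.8, -215.0, 206.8]
eef_rot: [0.068, 0.869, 0.488, 0.04]
ft_force: [0.5, 0.1, -0.7]
opening: 0.0
t 20.38 tcp [ 378.8 -215.   206.8] x [0.52  0.854 0.002] z [ 0.136 -0.08  -0.988] F [ 0.5  0.1 -0.7] op 0.0
shift units [-0.57  0.22  3.91] max/rows 3.91
yaw now 58.6 turn az deg(tool) 1.1 units 0.0063 q [-0.25 -0.25  0.57  1.99  0.18  1.21  1.29]
level corr rotvec units [ 0.0501 -0.0006  0.    ]
```

View pics/side12.png

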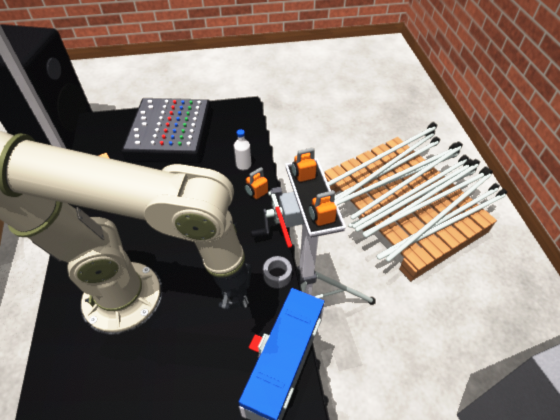

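The tool is in front of the case, above and left of the pad (258,343). Descending partway.

```bash
python3 -m handwheel '[[[-0.2,0,0.5],[0,0,0.006],0],[[-0.2,0.05,0.5],[0,0,0],0],[[-0.17,0.05,0.5],[0,0,0],0],[[0,0.05,0.5],[0,0,0],0],[[0,0,0.5],[-0.01,0,0],0],[[0,0,0.2],[-0.02,0,0],0],[[0,0,0],[0,0,0],0]]' 40; python3 -c "
from h import *
go([386+.218*43,-245.6-.139*43,95-41.5],57.5)"
```

```text
t: 21.02
tcp_pos: [393.1, -247.0, 101.3]
eef_rot: [0.111, 0.869, 0.479, 0.062]
ft_force: [-0.8, -0.3, -0.1]
opening: 0.0
t 21.02 tcp [ 393.1 -247.   101.3] x [0.534 0.846 0.002] z [ 0.215 -0.133 -0.968] F [-0.8 -0.3 -0.1] op 0.0
shift units [-0.07 -0.2   1.18] max/rows 1.18
yaw now 57.7 turn az deg(tool) 0.2 units 0.0014 q [-0.25 -0.16  0.68  2.19  0.18  0.83  1.34]
level corr rotvec units [ 0.0804 -0.0007  0.    ]
```

```bash
python3 -m handwheel '[[[-0.05,-0.06,0.35],[0,0,0],0],[[-0.02,-0.05,0.35],[0,0,0],0],[[0,-0.05,0.3],[0,0,0],0],[[0,-0.02,0.1],[0,0,0],0],[[0,0,0],[0,0,0],0]]' 40; python3 -c "
from h import *
go([386+.218*43,-245.6-.139*43,85-41.5],57.5);save('side','side13');save('top','top13')
a=cv2.imread('pics/side13.png')[270:400,200:330]; b=cv2.imread('pics/top13.png')[190:320,340:470]
cv2.imwrite('pics/crop13.png',cv2.resize(np.hstack([a,b]),None,fx=3,fy=3,interpolation=cv2.INTER_CUBIC))"
```

```text
t: 21.43
tcp_pos: [401.9, -249.1, 60.5]
eef_rot: [0.11, 0.866, 0.483, 0.063]
ft_force: [-0.7, -0.2, -0.1]
opening: -0.0
t 21.43 tcp [ 401.9 -249.1   60.5] x [0.525 0.851 0.003] z [ 0.215 -0.129 -0.968] F [-0.7 -0.2 -0.1] op -0.0
shift units [-0.14 -0.21  0.38] max/rows 0.38
yaw now 58.3 turn az deg(tool) 0.8 units 0.0046 q [-0.26 -0.06  0.73  2.22  0.09  0.71  1.43]
level corr rotvec units [ 0.0798 -0.0009  0.    ]
```

View pics/crop13.png

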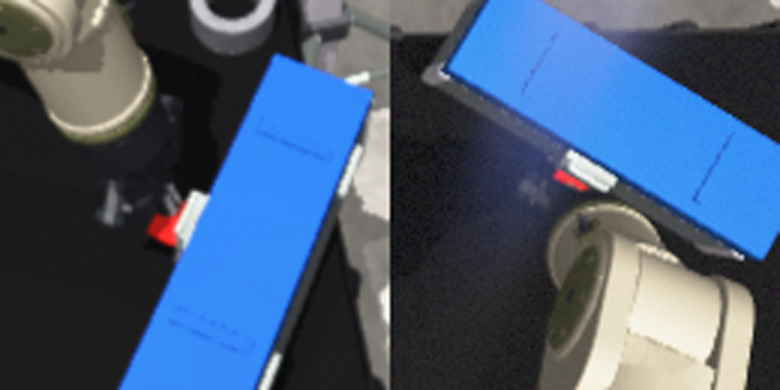

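The fingertips are just above the red pad (258,345). Correct sideways and press.

```bash
python3 -m handwheel '[[[-0.12,-0.18,0.2],[0,0,0.003],0],[[-0.05,-0.06,0.15],[0,0,0],0],[[0,0,0.15],[0,0,0],0],[[0,0,0.15],[0,0,0],0]]' 40; python3 -c "
from h import *
go([386+.218*43,-245.6-.139*43,72-41.5],57.5)"
```

```text
t: 21.87
tcp_pos: [397.9, -253.6, 35.5]
eef_rot: [0.11, 0.869, 0.479, 0.066]
ft_force: [-69.8, 38.4, 140.1]
opening: -0.1
t 21.87 tcp [ 397.9 -253.6   35.5] x [0.533 0.846 0.01 ] z [ 0.22  -0.127 -0.967] F [-69.8  38.4 140.1] op -0.1
shift units [ 0.01 -0.11  0.1 ] max/rows 0.11
yaw now 57.8 turn az deg(tool) 0.3 units 0.0016 q [-0.25 -0.01  0.76  2.25  0.01  0.64  1.5 ]
level corr rotvec units [ 0.0809 -0.0032  0.    ]
```

The force spiked to far more than the pad needs. Back off and look.

```bash
python3 -m handwheel '[[[0,0,-0.15],[0,0,0],0]]' 40; python3 -c "
from h import *
st();save('side','side14');save('top','top14')
a=cv2.imread('pics/side14.png')[250:380,200:330]; b=cv2.imread('pics/top14.png')[190:320,340:470]
cv2.imwrite('pics/crop14.png',cv2.resize(np.hstack([a,b]),None,fx=3,fy=3,interpolation=cv2.INTER_CUBIC))"
```

```text
t: 21.95
tcp_pos: [396.5, -253.1, 41.2]
eef_rot: [0.109, 0.869, 0.478, 0.066]
ft_force: [1.2, 0.4, 2.2]
opening: -0.3
t 21.95 tcp [ 396.5 -253.1   41.2] x [0.534 0.846 0.011] z [ 0.22  -0.127 -0.967] F [1.2 0.4 2.2] op -0.3
```

View pics/crop14.png

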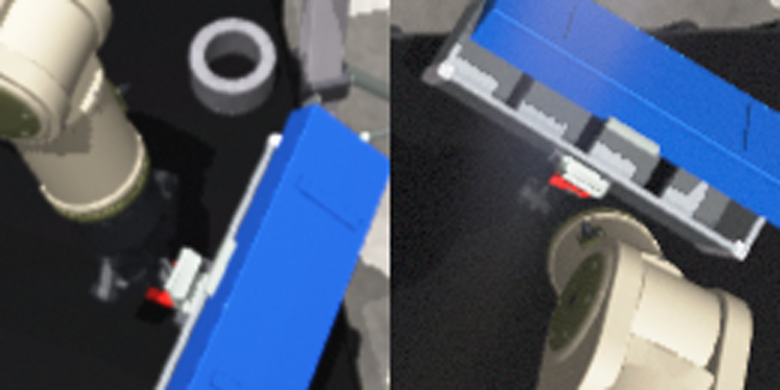

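The latch has let go and the lid is springing open. The reading of about 161 N passed the 120 N limit; I'll report that and carry on with smaller contact steps. Retreat now.

```bash
python3 -m handwheel '[[[0,0.1,-0.3],[0,0,0],0],[[0,0.1,-0.4],[0,0,0],0],[[0.2,0.2,-0.6],[0,0,0],0],[[0.4,0.2,-0.8],[0,0,0],20],[[0.6,0,-0.8],[0.02,0,0],40],[[0.9,0,-0.9],[0.03,0,0],40],[[0.9,0,-0.8],[0.03,0,0],60],[[0.9,-0.1,-0.5],[0,0,0],60],[[0.9,-0.1,-0.3],[0,0,0],60],[[0.9,-0.1,0],[0,0,0],60]]' 40; python3 -c "
from h import *
st();save('side','side15');save('top','top15')"
```

```text
t: 22.88
tcp_pos: [488.4, -58.6, 253.3]
eef_rot: [-0.01, 0.88, 0.475, 0.003]
ft_force: [0.1, 0.1, -0.5]
opening: 59.8
t 22.88 tcp [488.4 -58.6 253.3] x [0.548 0.836 0.015] z [-0.004  0.02  -1.   ] F [ 0.1  0.1 -0.5] op 59.8
```

View pics/top15.png

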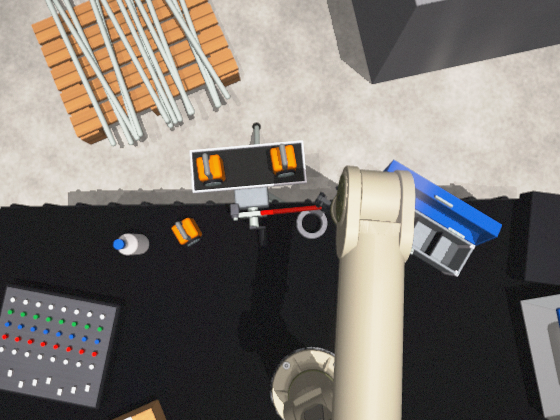

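View pics/side15.png

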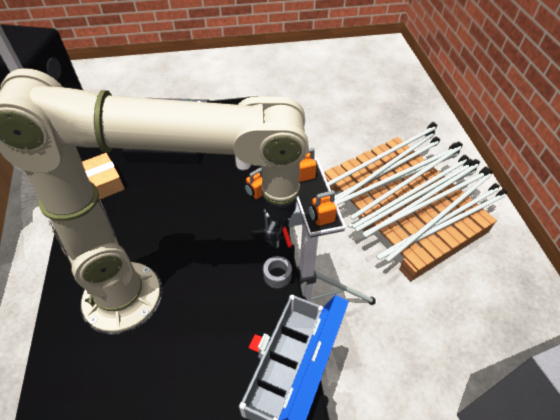

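The lid stands open and all four compartments are visible. Now I measure the lamp handles.

```bash
cat >> h.py <<'E'
def handles(name,zlo,box,cam="top"):
    z=np.load(f"pics/{name}.npz"); P=pts(cam,z["d"]); m=(z["d"]>0)&(P[...,2]>zlo)&(P[...,2]<zlo+40)
    m&=(P[...,0]>box[0])&(P[...,0]<box[1])&(P[...,1]>box[2])&(P[...,1]<box[3])
    for i,s,c,mm in comps(None,m,12):
        q=P[mm]; r=cv2.minAreaRect(q[:,:2].astype(np.float32)); f=cv2.fitLine(q[:,:2].astype(np.float32),cv2.DIST_L2,0,.01,.01).ravel()
        print(cam,"px",c.round(),"n",len(q),"mean",q.mean(0).round(1),"ztop",np.percentile(q[:,2],90).round(1),"rect c",np.round(r[0],1),"size",np.round(r[1],1),"dir deg",np.degrees(np.arctan2(f[1],f[0])).round(1))
E
python3 - <<'E'
from h import *
handles("top15",268,(570,700,0,330)); handles("side15",268,(590,700,0,330),"side")
handles("top15",95,(420,520,280,440)); handles("side15",95,(420,520,280,440),"side")
z=np.load("pics/top15.npz"); P=pts("top",z["d"])
for k,m in masks(z["p"]).items():
    if k!="orange": continue
    for i,s,c,mm in comps(z["p"],m): q=P[mm&(z["d"]>0)]; print(c.round(),np.median(q,0).round(),np.percentile(q,[2,98],axis=0).round().tolist())
E
```

```text
top px [283. 154.] n 135 mean [640.6  74.1 283.8] ztop 287.5 rect c [642.1  74.2] size [55.  13.6] dir deg 9.0
top px [206. 164.] n 136 mean [620.1 258.9 283.6] ztop 287.4 rect c [620.5 259.3] size [54.6 13.5] dir deg 9.4
side px [311. 150.] n 32 mean [639.6 258.2 280.6] ztop 287.4 rect c [639.4 260.3] size [10.6 19.2] dir deg 0.6
side px [325. 195.] n 105 mean [640.9  70.4 281.5] ztop 287.4 rect c [640.8  71.2] size [54.7 15.9] dir deg 7.8
top px [182. 230.] n 108 mean [469.  357.4 112.7] ztop 117.5 rect c [468.7 358.5] size [55.5 14.4] dir deg 30.4
side px [255. 172.] n 65 mean [466.9 354.  111.2] ztop 117.2 rect c [468.6 357.1] size [53.3 16. ] dir deg 31.3
[291. 157.] [643.  56. 242.] [[616.0, 44.0, 235.0], [673.0, 67.0, 249.0]]
[276. 159.] [637.  92. 242.] [[611.0, 80.0, 189.0], [668.0, 107.0, 247.0]]
[216. 167.] [621. 241. 242.] [[595.0, 228.0, 195.0], [651.0, 257.0, 248.0]]
[201. 170.] [614. 281. 241.] [[589.0, 265.0, 172.0], [646.0, 303.0, 246.0]]
[191. 228.] [476. 342.  71.] [[453.0, 321.0, 29.0], [503.0, 363.0, 78.0]]
[178. 235.] [456. 379.  72.] [[433.0, 355.0, -2.0], [482.0, 412.0, 77.0]]
```

```bash
python3 -m handwheel '[[[0,0,-0.5],[-0.006,0.0,-0.038],50],[[0,0,-0.5],[0,0,-0.038],50],[[0,0,-0.4],[0,0,-0.038],50],[[0,0,-0.1],[0,0,-0.038],50],[[0,0,0],[0,0,-0.038],50],[[0,0,0],[0,0,-0.038],50]]' 80; python3 -c "
from h import *
go([641.3,74,285],98.5)"
```

```text
t: 23.48
tcp_pos: [490.2, -50.2, 306.8]
eef_rot: [-0.003, 0.644, 0.765, 0.006]
ft_force: [0.3, 0.3, -0.5]
opening: 49.9
t 23.48 tcp [490.2 -50.2 306.8] x [-0.17   0.985  0.013] z [ 0.003  0.014 -1.   ] F [ 0.3  0.3 -0.5] op 49.9
shift units [2.41 4.25 0.6 ] max/rows 4.25
yaw now 99.8 turn az deg(tool) 1.3 units 0.0072 q [-0.43  0.06  0.51  1.53 -0.04  1.56  1.82]
level corr rotvec units [ 0.0016 -0.0042 -0.    ]
```

```bash
python3 -m handwheel '[[[0.4,0.7,0],[0.0015,-0.004,0.007],50],[[0.5,0.85,0.0],[0,0,0],50],[[0.5,0.85,0.1],[0,0,0],50],[[0.5,0.85,0.1],[0,0,0],50],[[0.3,0.6,0.1],[0,0,0],50],[[0.1,0.2,0],[0,0,0],50],[[0,0,0],[0,0,0],50]]'; python3 -c "
from h import *
go([641.3,74,216],98.5)"
```

```text
t: 24.07
tcp_pos: [643.1, 69.1, 288.1]
eef_rot: [-0.003, 0.648, 0.762, 0.002]
ft_force: [0.1, -0.2, -0.0]
opening: 49.8
t 24.07 tcp [643.1  69.1 288.1] x [-0.16   0.987  0.008] z [-0.002  0.008 -1.   ] F [ 0.1 -0.2 -0. ] op 49.8
shift units [ 0.11 -0.02  1.8 ] max/rows 1.8
yaw now 99.2 turn az deg(tool) 0.7 units 0.0039 q [-0.45  0.44  0.47  1.13 -0.2   1.61  1.7 ]
level corr rotvec units [-0.0001 -0.0025 -0.    ]
```

```bash
python3 -m handwheel '[[[0.08,-0.02,0.35],[0,-0.002,0.004],50],[[0.03,0,0.35],[0,0,0],50],[[0,0,0.35],[0,0,0],50],[[0,0,0.3],[0,0,0],50],[[0,0,0.2],[0,0,0],50],[[0,0,0.1],[0,0,0],50],[[0,0,0],[0,0,0],50]]'; python3 -c "
from h import *
go([641.3,74,216],98.5);save('side','side16')
a=cv2.imread('pics/side16.png')[100:250,250:400]; cv2.imwrite('pics/crop_s16.png',cv2.resize(a,None,fx=4,fy=4,interpolation=cv2.INTER_CUBIC))"
```

```text
t: 24.65
tcp_pos: [640.0, 68.8, 214.4]
eef_rot: [-0.002, 0.653, 0.757, -0.001]
ft_force: [0.0, 0.0, 0.0]
opening: 49.8
t 24.65 tcp [640.   68.8 214.4] x [-0.146  0.989  0.001] z [-0.005  0.001 -1.   ] F [0. 0. 0.] op 49.8
shift units [ 0.12  0.05 -0.04] max/rows 0.12
yaw now 98.4 turn az deg(tool) -0.1 units -0.0006 q [-0.46  0.44  0.46  1.29 -0.19  1.46  1.69]
level corr rotvec units [-0.0014 -0.0004  0.    ]
```

View pics/crop_s16.png

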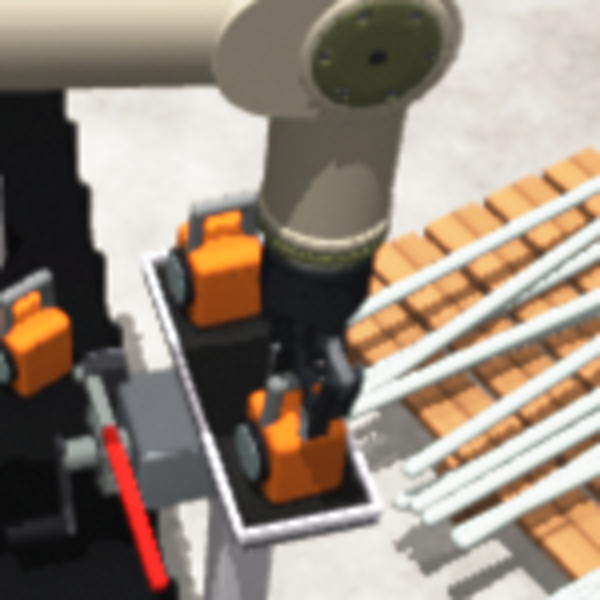

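The fingers straddle the handle at about (325,197). Centre, close and lift.

```bash
python3 -m handwheel '[[[0.1,0,0],[0,0,0],40],[[0,0,0],[0,0,0],0],[[0,0,0],[0,0,0],0],[[0,0,0],[0,0,0],0],[[0,0,0],[0,0,0],0],[[0,0,0],[0,0,0],0]]' 80; python3 -c "
from h import *
st()"
```

```text
t: 25.2
tcp_pos: [640.4, 72.9, 217.7]
eef_rot: [-0.001, 0.653, 0.757, 0.0]
ft_force: [0.6, 0.7, -1.9]
opening: 11.6
t 25.2 tcp [640.4  72.9 217.7] x [-0.146  0.989  0.002] z [-0.001  0.002 -1.   ] F [ 0.6  0.7 -1.9] op 11.6
```

```bash
python3 -c "
from h import *
p,d,P=save('side','side17')
a=cv2.imread('pics/side17.png')[160:220,290:350]; cv2.imwrite('pics/crop_s17.png',cv2.resize(a,None,fx=10,fy=10,interpolation=cv2.INTER_CUBIC))
for v in range(176,216,3): print(v,[(u,*P[v,u].round().astype(int).tolist()) for u in (316,320,324,328,332)])
"
```

```text
176 [(316, 660, 247, 171), (320, 613, 48, 387), (324, 622, 44, 390), (328, 630, 36, 396), (332, 641, 35, 396)]
179 [(316, 656, 232, 173), (320, 623, 79, 340), (324, 627, 56, 364), (328, 631, 34, 386), (332, 642, 34, 384)]
182 [(316, 654, 221, 171), (320, 623, 77, 331), (324, 627, 53, 355), (328, 633, 38, 370), (332, 644, 36, 371)]
185 [(316, 652, 211, 167), (320, 626, 84, 310), (324, 627, 51, 346), (328, 634, 37, 360), (332, 644, 33, 362)]
188 [(316, 647, 190, 176), (320, 627, 82, 300), (324, 628, 50, 334), (328, 637, 43, 341), (332, 642, 25, 360)]
191 [(316, 646, 185, 168), (320, 627, 79, 289), (324, 630, 52, 319), (328, 645, 64, 303), (332, 643, 24, 349)]
194 [(316, 643, 169, 171), (320, 625, 70, 287), (324, 632, 54, 304), (328, 634, 28, 333), (332, 640, 13, 350)]
197 [(316, 622, 98, 243), (320, 624, 64, 281), (324, 635, 60, 284), (328, 634, 25, 324), (332, 643, 18, 331)]
200 [(316, 615, 70, 263), (320, 626, 66, 265), (324, 634, 55, 277), (328, 646, 54, 276), (332, 664, 71, 252)]
203 [(316, 615, 69, 251), (320, 628, 70, 247), (324, 635, 55, 264), (328, 652, 70, 242), (332, 663, 66, 245)]
206 [(316, 614, 62, 245), (320, 626, 60, 245), (324, 638, 59, 245), (328, 649, 57, 245), (332, 661, 56, 244)]
209 [(316, 615, 60, 234), (320, 624, 50, 244), (324, 636, 50, 242), (328, 648, 49, 241), (332, 659, 46, 241)]
212 [(316, 614, 54, 227), (320, 623, 43, 239), (324, 634, 40, 240), (328, 647, 44, 233), (332, 660, 45, 229)]
215 [(316, 612, 46, 224), (320, 624, 43, 225), (324, 635, 41, 224), (328, 649, 46, 216), (332, 662, 47, 212)]
```

View pics/crop_s17.png

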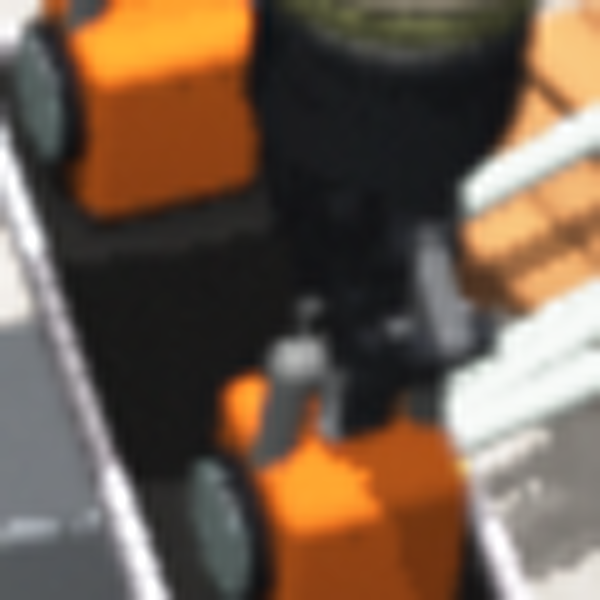

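The near finger reaches down to z≈262, below the bar, so the grip is sound. Lift.

```bash
python3 -m handwheel '[[[0,0,-0.1],[0,0,0],0],[[0,0,-0.2],[0,0,0],0],[[0,0,-0.3],[0,0,0],0],[[0,0,-0.4],[0,0,0],0],[[0,0,-0.3],[0,0,0],0],[[0,0,-0.1],[0,0,0],0],[[0,0,0],[0,0,0],0]]' 100; python3 -c "
from h import *
go([526.5,-193,262],57.5);save('side','side18')
a=cv2.imread('pics/side18.png')[100:250,250:400]; cv2.imwrite('pics/crop_s18.png',cv2.resize(a,None,fx=4,fy=4,interpolation=cv2.INTER_CUBIC))"
```

```text
t: 25.83
tcp_pos: [638.9, 72.4, 275.6]
eef_rot: [-0.002, 0.654, 0.757, -0.002]
ft_force: [0.4, -0.0, -4.0]
opening: 11.2
t 25.83 tcp [638.9  72.4 275.6] x [-0.145  0.989  0.001] z [-0.006  0.    -1.   ] F [ 0.4 -0.  -4. ] op 11.2
shift units [-6.16 -3.74  0.36] max/rows 6.16
yaw now 98.4 turn az deg(tool) 40.9 units 0.227 q [-0.46  0.44  0.47  1.17 -0.19  1.59  1.68]
level corr rotvec units [-0.002  -0.0003  0.    ]
```

View pics/crop_s18.png

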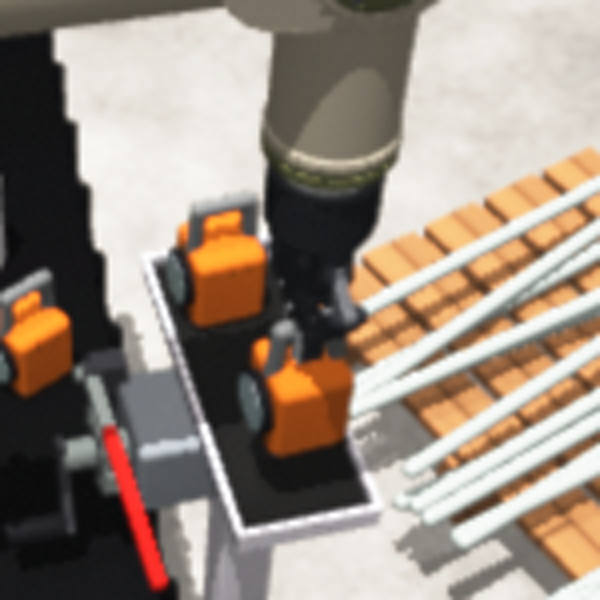

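The lamp is up and hanging level. I check the case rim in the top view and travel.

```bash
python3 -m handwheel '[[[-0.5,-0.3,0],[-0.002,0,0],0],[[-0.8,-0.5,0],[0,0,0],0],[[-0.8,-0.5,0],[0,0,0],0],[[-0.8,-0.5,0],[0,0,0],0],[[-0.8,-0.5,0],[0,0,0],0],[[-0.8,-0.45,0],[0,0,0.02],0],[[-0.6,-0.3,0],[0,0,0.035],0],[[-0.2,-0.1,0],[0,0,0.035],0],[[0,0,0],[0,0,0.035],0],[[0,0,0],[0,0,0.035],0],[[0,0,0],[0,0,0.035],0],[[0,0,0],[0,0,0.02],0],[[0,0,0],[0,0,0],0]]'; python3 -c "
from h import *
go([526.5,-193,200],57.5);save('side','side19');save('top','top19')
z=np.load('pics/top15.npz')
a=cv2.imread('pics/side19.png')[230:420,200:390]; b=cv2.imread('pics/top19.png')[130:320,330:520]
cv2.imwrite('pics/crop19.png',cv2.resize(np.hstack([a,b]),None,fx=2.1,fy=2.1,interpolation=cv2.INTER_CUBIC))
"
```

```text
t: 26.97
tcp_pos: [530.8, -164.9, 262.9]
eef_rot: [-0.005, 0.876, 0.482, -0.006]
ft_force: [-0.1, 0.9, -4.3]
opening: 11.5
t 26.97 tcp [ 530.8 -164.9  262.9] x [ 0.535  0.845 -0.005] z [-0.015  0.004 -1.   ] F [-0.1  0.9 -4.3] op 11.5
shift units [-0.64  0.31  1.57] max/rows 1.57
yaw now 57.7 turn az deg(tool) 0.2 units 0.001 q [-0.29  0.25  0.67  1.45 -0.15  1.51  1.38]
level corr rotvec units [-0.0047  0.0015 -0.    ]
```

View pics/crop19.png

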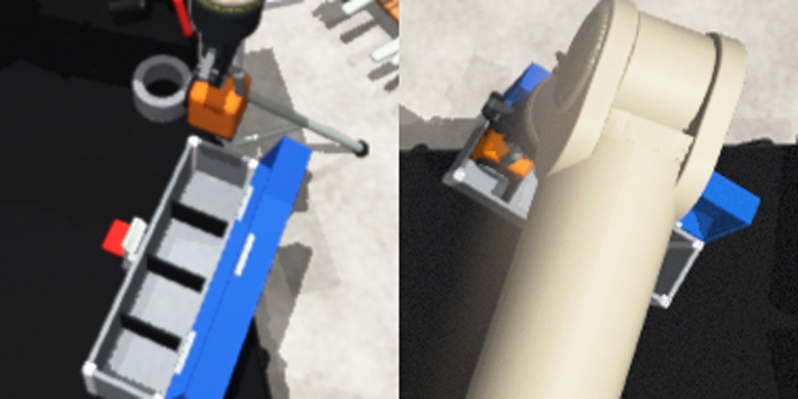

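```bash
python3 - <<'E'
from h import *
z=np.load("pics/side19.npz"); P=pts("side",z["d"]); cx=np.array([.843,-.538]); cy=np.array([.538,.843]); c=np.array([462,-294.])
for u,v in((292,298),(242,406)): r=ray("side",u,v,95); print(r.round(1), ((r[:2]-c)@cx).round(1),((r[:2]-c)@cy).round(1))
# rim points by depth
m=(z["d"]>0)&(P[...,2]>88)&(P[...,2]<102)
X=(P[...,:2]-c); a=X@cx; b=X@cy; m&=(np.abs(a)<70)&(np.abs(b)<180)
print("front rim a", np.percentile(a[m&(a<-35)],[2,50,98]), "b range",np.percentile(b[m],[0.5,99.5]))
# tilt of front rim: a as function of b
k=m&(a<-38)&(a>-56); print(np.polyfit(b[k],a[k],1),k.sum())
# divider
k=(z["d"]>0)&(np.abs(a)<30)&(P[...,2]>57)&(P[...,2]<69)&(np.abs(b)<170); print(np.histogram(b[k],bins=np.arange(-130,131,10)))
E
```

```text
[ 509.9 -141.6   95. ] -41.6 154.3
[ 338.3 -406.7   95. ] -43.7 -161.6
front rim a [-50.40054802 -45.62631172 -38.24094048] b range [-163.99696893  164.6023927 ]
[ 1.50970001e-03 -4.56326114e+01] 368
(array([ 0,  0,  0,  0, 32, 21,  0,  0,  0,  0,  0,  0, 29, 22,  0,  0,  0,
        0,  0,  0, 32, 20,  0,  0,  0,  0]), array([-130, -120, -110, -100,  -90,  -80,  -70,  -60,  -50,  -40,  -30,
        -20,  -10,    0,   10,   20,   30,   40,   50,   60,   70,   80,
         90,  100,  110,  120,  130]))
```

Case pose confirmed: front rim at −45.6, ends at ±164. Now align over cell 3 and descend to just above the rim.

```bash
python3 -m handwheel '[[[-0.3,0.15,0],[-0.0047,0.0015,0.001],0],[[-0.3,0.15,0.3],[0,0,0],0],[[-0.04,0,0.5],[0,0,0],0],[[0,0,0.5],[0,0,0],0],[[0,0,0.5],[0,0,0],0],[[0,0,0.4],[0,0,0],0],[[0,0,0.2],[0,0,0],0],[[0,0,0],[0,0,0],0]]'; python3 -c "
from h import *
go([526.6,-192.8,100],57.5);save('side','side20')
a=cv2.imread('pics/side20.png')[230:420,200:390]
cv2.imwrite('pics/crop20.png',cv2.resize(a,None,fx=3,fy=3,interpolation=cv2.INTER_CUBIC))
"
```

```text
t: 27.73
tcp_pos: [527.5, -196.8, 163.3]
eef_rot: [0.002, 0.871, 0.492, 0.002]
ft_force: [1.4, 0.6, -4.3]
opening: 11.7
t 27.73 tcp [ 527.5 -196.8  163.3] x [0.516 0.857 0.001] z [ 0.006 -0.002 -1.   ] F [ 1.4  0.6 -4.3] op 11.7
shift units [ 0.07 -0.08  1.58] max/rows 1.58
yaw now 59.0 turn az deg(tool) 1.5 units 0.0081 q [-0.24  0.3   0.67  1.62 -0.19  1.28  1.49]
level corr rotvec units [ 0.0019 -0.0004 -0.    ]
```

View pics/crop20.png

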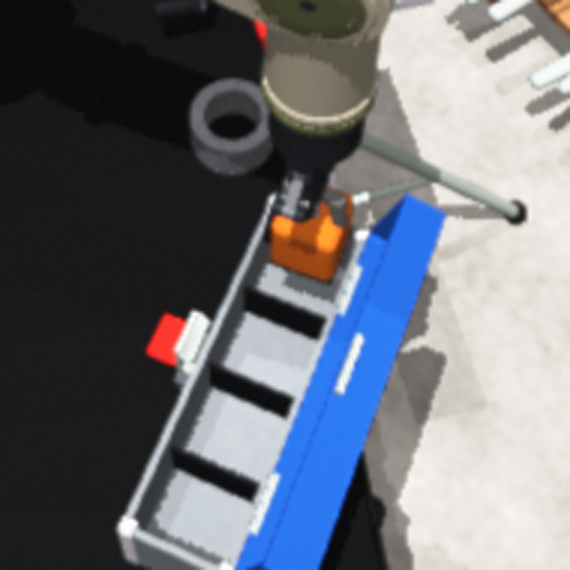

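```bash
python3 -m handwheel '[[[0.05,-0.06,0.1],[0.002,0,0.008],0],[[0.02,-0.02,0.3],[0,0,0],0],[[0,0,0.4],[0,0,0],0],[[0,0,0.4],[0,0,0],0],[[0,0,0.3],[0,0,0],0],[[0,0,0],[0,0,0],0]]'; python3 -c "
from h import *
go([526.6,-192.8,58],57.5)
"
```

```text
t: 28.28
tcp_pos: [530.9, -193.0, 105.2]
eef_rot: [0.003, 0.877, 0.481, 0.005]
ft_force: [-0.6, 0.5, -4.7]
opening: 11.4
t 28.28 tcp [ 530.9 -193.   105.2] x [0.537 0.843 0.005] z [ 0.011 -0.    -1.   ] F [-0.6  0.5 -4.7] op 11.4
shift units [-0.06 -0.1   1.18] max/rows 1.18
yaw now 57.5 turn az deg(tool) 0.0 units 0.0001 q [-0.23  0.35  0.65  1.7  -0.23  1.16  1.49]
level corr rotvec units [ 0.003  -0.0017 -0.    ]
```

```bash
python3 -m handwheel '[[[-0.04,-0.08,0.25],[0.003,-0.0017,0],0],[[-0.02,-0.02,0.3],[0,0,0],0],[[0,0,0.25],[0,0,0],0],[[0,0,0.15],[0,0,0],0],[[0,0,0],[0,0,0],0]]'; python3 -c "
from h import *
go([526.6,-192.8,56],57.5)
"
```

```text
t: 28.7
tcp_pos: [527.5, -192.7, 65.0]
eef_rot: [0.001, 0.876, 0.482, 0.001]
ft_force: [0.2, -0.6, -5.5]
opening: 11.3
t 28.7 tcp [ 527.5 -192.7   65. ] x [0.536 0.844 0.001] z [ 0.002 -0.    -1.   ] F [ 0.2 -0.6 -5.5] op 11.3
shift units [-0.01 -0.02  0.23] max/rows 0.23
yaw now 57.6 turn az deg(tool) 0.1 units 0.0004 q [-0.21  0.4   0.64  1.74 -0.26  1.09  1.52]
level corr rotvec units [ 0.0006 -0.0002  0.    ]
```

```bash
python3 -m handwheel '[[[0,0,0.08],[0,0,0],0],[[0,0,0.04],[0,0,0],0]]'; python3 -m handwheel '[[[0,0,0.04],[0,0,0],0],[[0,0,0.0],[0,0,0],0]]'
```

```text
t: 28.87
tcp_pos: [527.6, -192.8, 59.9]
eef_rot: [0.001, 0.876, 0.482, 0.001]
ft_force: [-0.3, 0.1, -5.0]
opening: 11.8
t: 29.03
tcp_pos: [527.9, -193.0, 58.4]
eef_rot: [0.001, 0.876, 0.482, 0.001]
ft_force: [-0.2, -0.4, -3.4]
opening: 11.6
```

```bash
python3 -m handwheel '[[[0,0,0.04],[0,0,0],0],[[0,0,0.04],[0,0,0],0]]'; python3 -m handwheel '[[[0,0,0],[0,0,0],16],[[0,0,0],[0,0,0],32],[[0,0,0],[0,0,0],34]]';python3 -m handwheel '[[[0,0,-0.15],[0,0,0],34],[[0,0,-0.3],[0,0,0],34],[[0,0,-0.5],[0,0,0],34],[[0,0,-0.7],[0,0,0],34],[[0,0,-0.8],[0,0,0],34],[[0,0,-0.8],[0,0,0],34],[[0,0,-0.8],[0,0,0],34],[[0,0,-0.6],[0,0,0],34]]'; python3 -c "
from h import *
st();save('side','side21');save('top','top21')
a=cv2.imread('pics/side21.png')[230:420,200:390]
cv2.imwrite('pics/crop21.png',cv2.resize(a,None,fx=3,fy=3,interpolation=cv2.INTER_CUBIC))
"
```

```text
t: 29.2
tcp_pos: [528.7, -193.2, 55.9]
eef_rot: [0.001, 0.876, 0.482, 0.002]
ft_force: [0.2, 0.3, -3.4]
opening: 11.6
t: 29.45
tcp_pos: [530.2, -193.6, 57.3]
eef_rot: [0.003, 0.876, 0.482, 0.003]
ft_force: [-0.2, -0.0, -0.3]
opening: 34.0
t: 30.12
tcp_pos: [525.6, -194.0, 254.6]
eef_rot: [0.002, 0.877, 0.48, 0.001]
ft_force: [1.0, -0.1, -0.7]
opening: 33.9
t 30.12 tcp [ 525.6 -194.   254.6] x [0.539 0.842 0.   ] z [ 0.004 -0.002 -1.   ] F [ 1.  -0.1 -0.7] op 33.9
```

View pics/crop21.png

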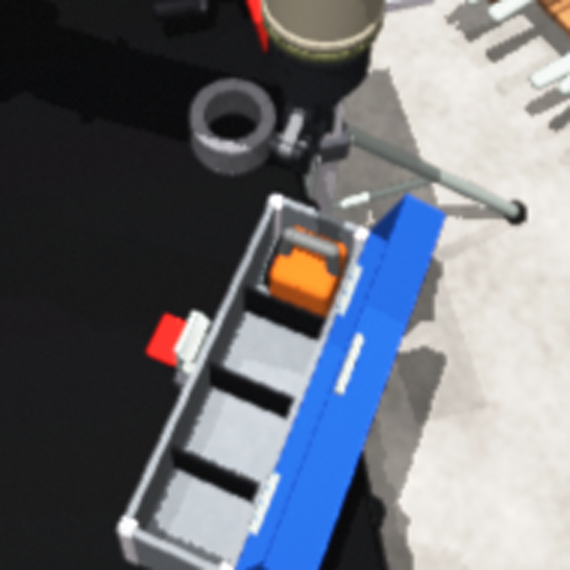

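Lamp 1 stands in the end compartment (303,320). Now the left tray lamp.

```bash
python3 -m handwheel '[[[0,0,-0.5],[0,0,-0.038],50],[[0,0,-0.3],[0,0,-0.038],50],[[0,0,0],[0,0,-0.038],50],[[0,0,0],[0,0,-0.038],50],[[0,0,0],[0,0,-0.038],50],[[0,0,0],[0,0,-0.038],50]]'; python3 -c "
from h import *
handles('top21',268,(570,700,0,330)); handles('top21',95,(420,540,250,440))
go([620.3,259,285],99.3)
"
```

```text
t: 30.72
tcp_pos: [526.3, -196.5, 297.6]
eef_rot: [0.009, 0.644, 0.765, 0.004]
ft_force: [-0.3, 0.6, -0.4]
opening: 50.4
top px [206. 164.] n 137 mean [620.6 258.9 283.4] ztop 287.2 rect c [620.2 259.5] size [54.7 13.9] dir deg 8.5
top px [181. 230.] n 105 mean [469.2 357.4 113.3] ztop 117.2 rect c [469.2 358.9] size [54.8 14.4] dir deg 30.2
t 30.72 tcp [ 526.3 -196.5  297.6] x [-0.17   0.985 -0.009] z [ 0.018 -0.006 -1.   ] F [-0.3  0.6 -0.4] op 50.4
shift units [10.82  4.25  0.29] max/rows 10.82
yaw now 99.8 turn az deg(tool) 0.5 units 0.0029 q [-0.18  0.22  0.6   1.4  -0.13  1.54  2.15]
level corr rotvec units [0.0054 0.0027 0.    ]
```

```bash
python3 -m handwheel '[[[0.7,0.28,0],[0.005,0.003,0.003],50],[[0.95,0.37,0],[0,0,0],50],[[0.95,0.37,0],[0,0,0],50],[[0.95,0.37,0],[0,0,0],50],[[0.95,0.37,0],[0,0,0],50],[[0.95,0.37,0],[0,0,0],50],[[0.95,0.37,0],[0,0,0],50],[[0.95,0.37,0],[0,0,0],50],[[0.95,0.37,0],[0,0,0],50],[[0.95,0.37,0],[0,0,0],50],[[0.95,0.37,0],[0,0,0],50],[[0.6,0.2,0],[0,0,0],50],[[0,0,0],[0,0,0],50]]'; python3 -c "
from h import *
go([620.3,259,216],99)
"
```

```text
t: 31.8
tcp_pos: [619.3, 265.2, 306.6]
eef_rot: [0.004, 0.65, 0.76, 0.003]
ft_force: [-0.5, -0.1, 0.5]
opening: 50.4
t 31.8 tcp [619.3 265.2 306.6] x [-0.154  0.988 -0.002] z [ 0.01 -0.   -1.  ] F [-0.5 -0.1  0.5] op 50.4
shift units [-0.15 -0.02  2.26] max/rows 2.26
yaw now 98.9 turn az deg(tool) -0.1 units -0.0007 q [-0.67  0.49  0.38  1.   -0.17  1.66  1.37]
level corr rotvec units [0.0031 0.0006 0.    ]
```

```bash
python3 -m handwheel '[[[-0.1,0,0.4],[0.003,0,0],50],[[-0.04,0,0.4],[0,0,0],50],[[0,0,0.4],[0,0,0],50],[[0,0,0.35],[0,0,0],50],[[0,0,0.3],[0,0,0],50],[[0,0,0.2],[0,0,0],50],[[0,0,0.1],[0,0,0],50],[[0,0,0],[0,0,0],50]]'; python3 -c "
from h import *
go([620.3,259,215],99);save('side','side22')
a=cv2.imread('pics/side22.png')[80:230,240:390]; cv2.imwrite('pics/crop_s22.png',cv2.resize(a,None,fx=4,fy=4,interpolation=cv2.INTER_CUBIC))"
```

```text
t: 32.47
tcp_pos: [620.1, 253.5, 215.8]
eef_rot: [0.003, 0.652, 0.759, -0.003]
ft_force: [0.1, 0.4, 0.3]
opening: 50.3
t 32.47 tcp [620.1 253.5 215.8] x [-0.151  0.989 -0.007] z [ 0.    -0.007 -1.   ] F [0.1 0.4 0.3] op 50.3
shift units [0.14 0.03 0.02] max/rows 0.14
yaw now 98.7 turn az deg(tool) -0.3 units -0.0018 q [-0.67  0.5   0.37  1.2  -0.17  1.48  1.39]
level corr rotvec units [-0.0002  0.0023  0.    ]
```

View pics/crop_s22.png

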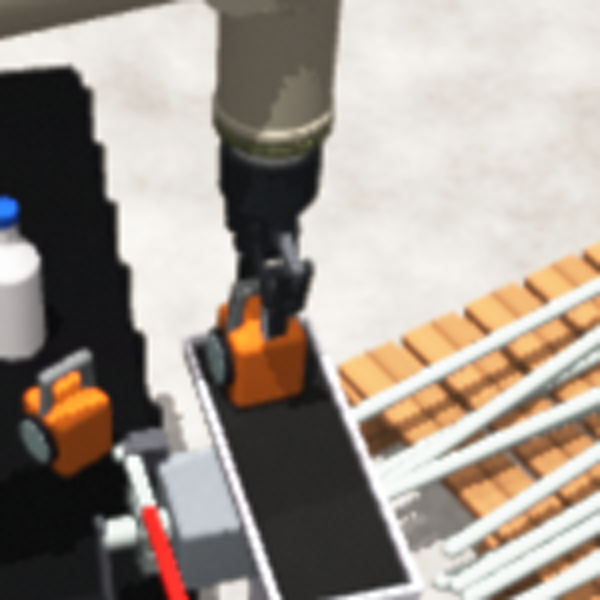

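The fingers straddle the second lamp's handle (307,157). Centre, close and lift.

```bash
python3 -m handwheel '[[[0.13,0.03,0],[0,0.002,0],40],[[0,0,0],[0,0,0],20],[[0,0,0],[0,0,0],0],[[0,0,0],[0,0,0],0],[[0,0,0],[0,0,0],0],[[0,0,0],[0,0,0],0]]' 100;  python3 -m handwheel '[[[0,0,-0.1],[0,0,0],0],[[0,0,-0.2],[0,0,0],0],[[0,0,-0.3],[0,0,0],0],[[0,0,-0.4],[0,0,0],0],[[0,0,-0.3],[0,0,0],0],[[0,0,-0.1],[0,0,0],0],[[0,0,0],[0,0,0],0]]' 100; python3 -c "
from h import *
go([505.1,-226.6,262],57.5);save('side','side23')
a=cv2.imread('pics/side23.png')[80:230,240:390]; cv2.imwrite('pics/crop_s23.png',cv2.resize(a,None,fx=4,fy=4,interpolation=cv2.INTER_CUBIC))"
```

```text
t: 33.02
tcp_pos: [621.9, 259.4, 219.2]
eef_rot: [0.001, 0.652, 0.758, 0.002]
ft_force: [0.2, 0.1, -1.8]
opening: 11.2
t: 33.6
tcp_pos: [620.0, 258.8, 276.4]
eef_rot: [-0.0, 0.652, 0.758, -0.002]
ft_force: [0.4, 0.1, -4.2]
opening: 11.1
t 33.6 tcp [620.  258.8 276.4] x [-0.151  0.989 -0.002] z [-0.003 -0.002 -1.   ] F [ 0.4  0.1 -4.2] op 11.1
shift units [-11.56  -4.66   0.39] max/rows 11.56
yaw now 98.7 turn az deg(tool) 41.2 units 0.2287 q [-0.67  0.5   0.38  1.07 -0.17  1.61  1.38]
level corr rotvec units [-0.001   0.0005 -0.    ]
```

View pics/crop_s23.png

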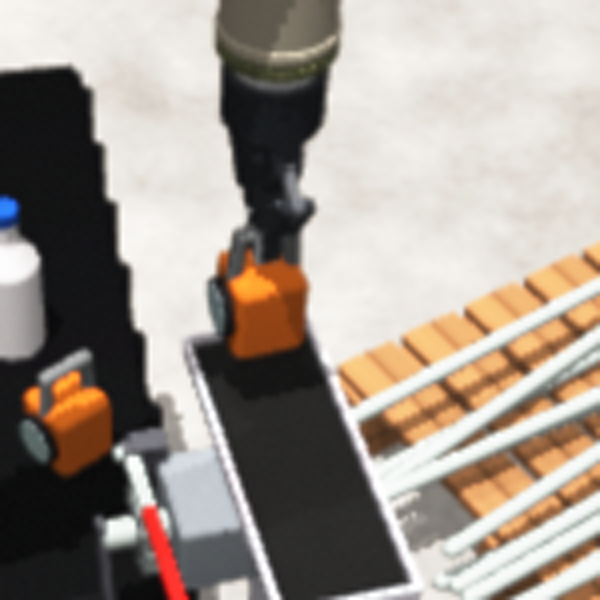

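The second lamp is up. Travel to cell 2.

```bash
python3 -m handwheel '[[[-0.5,-0.2,0],[-0.001,0,0],0],[[-0.8,-0.34,0],[0,0,0],0],[[-0.85,-0.37,0],[0,0,0],0],[[-0.85,-0.37,0],[0,0,0],0],[[-0.85,-0.37,0],[0,0,0],0],[[-0.85,-0.37,0],[0,0,0],0],[[-0.85,-0.37,0],[0,0,0],0],[[-0.85,-0.37,0],[0,0,0],0],[[-0.85,-0.37,0],[0,0,0],0],[[-0.85,-0.37,0],[0,0,0],0],[[-0.85,-0.37,0],[0,0,0],0],[[-0.85,-0.37,0],[0,0,0],0],[[-0.85,-0.37,0],[0,0,0],0],[[-0.7,-0.3,0],[0,0,0],0],[[-0.3,-0.1,0],[0,0,0],0],[[0,0,0],[0,0,0],0]]'; python3 -c "
from h import *
go([483.5,-260.3,262],57.5)"
```

```text
t: 34.98
tcp_pos: [477.9, -251.5, 261.7]
eef_rot: [-0.007, 0.649, 0.76, -0.006]
ft_force: [-0.2, -0.0, -3.1]
opening: 11.3
t 34.98 tcp [ 477.9 -251.5  261.7] x [-0.156  0.988  0.003] z [-0.018  0.    -1.   ] F [-0.2 -0.  -3.1] op 11.3
shift units [-0.24  0.1  -0.01] max/rows 0.24
yaw now 99.0 turn az deg(tool) 41.5 units 0.2306 q [-0.12  0.21  0.65  1.49 -0.12  1.5   2.26]
level corr rotvec units [-0.0056 -0.0009  0.    ]
```

```bash
python3 -m handwheel '[[[0,0,0],[-0.005,0,0.037],0],[[0,0,0],[0,0,0.037],0],[[0,0,0],[0,0,0.037],0],[[0,0,0],[0,0,0.037],0],[[0,0,0],[0,0,0.037],0],[[0,0,0],[0,0,0.037],0],[[0,0,0],[0,0,0],0]]'; python3 -c "
from h import *
go([483.5,-260.3,165],57.5)"
```

```text
t: 35.57
tcp_pos: [475.5, -248.6, 257.0]
eef_rot: [-0.004, 0.879, 0.478, -0.002]
ft_force: [0.6, 0.6, -4.7]
opening: 11.4
t 35.57 tcp [ 475.5 -248.6  257. ] x [0.544 0.839 0.002] z [-0.007  0.006 -1.   ] F [ 0.6  0.6 -4.7] op 11.4
shift units [-0.14  0.35  2.3 ] max/rows 2.3
yaw now 57.1 turn az deg(tool) -0.4 units -0.0024 q [-0.19  0.2   0.74  1.52 -0.14  1.48  1.54]
level corr rotvec units [-0.003  -0.0005 -0.    ]
```

```bash
python3 -m handwheel '[[[-0.08,0.2,0],[-0.003,0,-0.002],0],[[-0.04,0.12,0.3],[0,0,0],0],[[0,0,0.5],[0,0,0],0],[[0,0,0.5],[0,0,0],0],[[0,0,0.5],[0,0,0],0],[[0,0,0.3],[0,0,0],0],[[0,0,0.1],[0,0,0],0],[[0,0,0],[0,0,0],0]]'; python3 -c "
from h import *
go([483.5,-260.3,58],57.5);save('side','side24')
a=cv2.imread('pics/side24.png')[230:420,200:390]
cv2.imwrite('pics/crop24.png',cv2.resize(a,None,fx=3,fy=3,interpolation=cv2.INTER_CUBIC))
"
```

```text
t: 36.23
tcp_pos: [485.7, -259.2, 159.2]
eef_rot: [-0.0, 0.869, 0.494, 0.001]
ft_force: [-0.1, -0.6, -4.9]
opening: 10.9
t 36.23 tcp [ 485.7 -259.2  159.2] x [0.512 0.859 0.001] z [ 0.001  0.001 -1.   ] F [-0.1 -0.6 -4.9] op 10.9
shift units [-0.06 -0.03  2.53] max/rows 2.53
yaw now 59.2 turn az deg(tool) 1.7 units 0.0095 q [-0.15  0.29  0.72  1.66 -0.2   1.27  1.64]
level corr rotvec units [-0.     -0.0005  0.    ]
```

View pics/crop24.png

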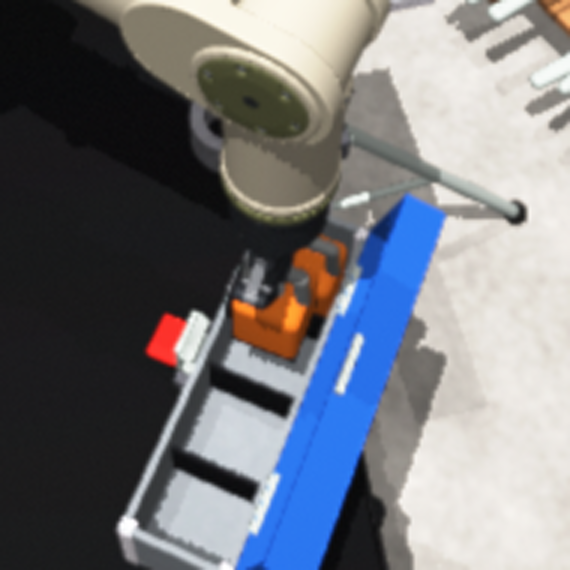

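The lamp hangs level over cell 2. Lowering.

```bash
python3 -m handwheel '[[[-0.04,-0.02,0.2],[0,0,0.0095],0],[[-0.02,-0.02,0.4],[0,0,0],0],[[0,0,0.4],[0,0,0],0],[[0,0,0.4],[0,0,0],0],[[0,-0.01,0.35],[0,0,0],0],[[0,-0.02,0.25],[0,0,0],0],[[0,0,0],[0,0,0],0]]'; python3 -c "
from h import *
go([483.5,-260.3,58],57.5)
"
```

```text
t: 36.87
tcp_pos: [486.6, -263.1, 80.2]
eef_rot: [0.004, 0.878, 0.479, 0.005]
ft_force: [0.5, 0.3, -4.5]
opening: 11.2
t 36.87 tcp [ 486.6 -263.1   80.2] x [0.542 0.84  0.004] z [ 0.012 -0.003 -1.   ] F [ 0.5  0.3 -4.5] op 11.2
shift units [ 0.01 -0.11  0.55] max/rows 0.55
yaw now 57.2 turn az deg(tool) -0.3 units -0.0018 q [-0.13  0.36  0.7   1.76 -0.26  1.1   1.66]
level corr rotvec units [ 0.0039 -0.0012  0.    ]
```

```bash
python3 -m handwheel '[[[0,-0.07,0.15],[0.004,-0.001,-0.001],0],[[0,-0.03,0.15],[0,0,0],0],[[0,0,0.1],[0,0,0],0],[[0,0,0.05],[0,0,0],0],[[0,0,0.0],[0,0,0],0]]'; python3 -c "
from h import *
go([483.5,-260.3,57],57.5)
"
```

```text
t: 37.28
tcp_pos: [484.9, -261.8, 63.0]
eef_rot: [0.001, 0.877, 0.48, 0.001]
ft_force: [0.3, -0.4, -4.6]
opening: 11.5
t 37.28 tcp [ 484.9 -261.8   63. ] x [0.54  0.842 0.001] z [ 0.003 -0.    -1.   ] F [ 0.3 -0.4 -4.6] op 11.5
shift units [ 0.01 -0.05  0.15] max/rows 0.15
yaw now 57.3 turn az deg(tool) -0.2 units -0.0009 q [-0.12  0.39  0.69  1.78 -0.28  1.08  1.67]
level corr rotvec units [ 0.0007 -0.0004 -0.    ]
```

```bash
python3 -m handwheel '[[[0,-0.02,0.06],[0,0,0],0],[[0,0,0.05],[0,0,0],0],[[0,0,0.05],[0,0,0],0]]';  python3 -m handwheel '[[[0,0,0.03],[0,0,0],0]]'; python3 -m handwheel '[[[0,0,0],[0,0,0],16],[[0,0,0],[0,0,0],32],[[0,0,0],[0,0,0],34]]';python3 -m handwheel '[[[0,0,-0.15],[0,0,0],34],[[0,0,-0.3],[0,0,0],34],[[0,0,-0.5],[0,0,0],34],[[0,0,-0.7],[0,0,0],34],[[0,0,-0.8],[0,0,0],34],[[0,0,-0.8],[0,0,0],34],[[0,0,-0.8],[0,0,0],34],[[0,0,-0.6],[0,0,0],34]]'; python3 -c "
from h import *
st();save('side','side25');save('top','top25')
a=cv2.imread('pics/side25.png')[230:420,200:390]
cv2.imwrite('pics/crop25.png',cv2.resize(a,None,fx=3,fy=3,interpolation=cv2.INTER_CUBIC))
handles('top25',95,(400,560,250,460))
"
```

```text
t: 37.53
tcp_pos: [485.1, -261.8, 57.3]
eef_rot: [0.002, 0.877, 0.48, 0.002]
ft_force: [0.4, 1.3, -4.6]
opening: 11.1
t: 37.62
tcp_pos: [486.0, -261.8, 57.0]
eef_rot: [0.002, 0.877, 0.48, 0.003]
ft_force: [-2.3, 4.0, 14.2]
opening: 11.1
t: 37.87
tcp_pos: [487.7, -262.5, 58.6]
eef_rot: [0.003, 0.877, 0.48, 0.004]
ft_force: [0.3, -0.1, 0.1]
opening: 33.9
t: 38.53
tcp_pos: [481.7, -262.2, 254.1]
eef_rot: [0.002, 0.878, 0.478, 0.001]
ft_force: [1.3, -0.4, 0.1]
opening: 34.1
t 38.53 tcp [ 481.7 -262.2  254.1] x [0.543 0.84  0.   ] z [ 0.003 -0.002 -1.   ] F [ 1.3 -0.4  0.1] op 34.1
top px [182. 230.] n 108 mean [468.7 357.1 113. ] ztop 117.4 rect c [468.9 358.2] size [55.6 14.5] dir deg 30.4
```

View pics/crop25.png

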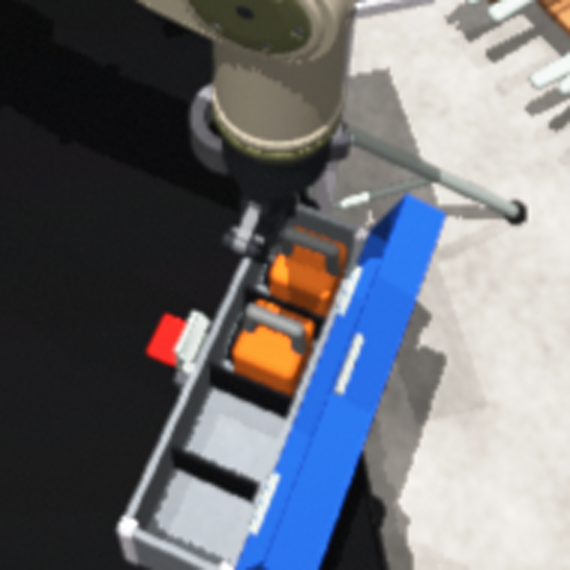

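Both tray lamps are standing in their cells. Now lamp_d.

```bash
python3 -m handwheel '[[[0,0,-0.5],[0,0,-0.039],50],[[0,0,-0.5],[0,0,-0.039],50],[[0,0,-0.2],[0,0,-0.039],50],[[0,0,0],[0,0,-0.039],50],[[0,0,0],[0,0,-0.039],50],[[0,0,0],[0,0,-0.039],50],[[0,0,0],[0,0,-0.039],50],[[0,0,0],[0,0,-0.039],50],[[0,0,0],[0,0,-0.039],50]]'; python3 -c "
from h import *
go([468.8,358.2,300],120.5)
"
```

```text
t: 39.38
tcp_pos: [480.0, -264.8, 312.1]
eef_rot: [0.007, 0.488, 0.873, 0.0]
ft_force: [-0.5, 0.2, -0.3]
opening: 50.1
t 39.38 tcp [ 480.  -264.8  312.1] x [-0.523  0.852 -0.012] z [ 0.013 -0.006 -1.   ] F [-0.5  0.2 -0.3] op 50.1
shift units [13.43  7.9   0.2 ] max/rows 13.43
yaw now 121.5 turn az deg(tool) 1.0 units 0.0056 q [-0.07  0.19  0.62  1.4  -0.11  1.57  2.66]
level corr rotvec units [0.0025 0.0039 0.    ]
```

```bash
python3 -m handwheel '[[[0.5,0.3,0],[0.0025,0.004,0.006],50],[[0.8,0.47,0],[0,0,0],50],[[0.8,0.47,0],[0,0,0],50],[[0.8,0.47,0],[0,0,0],50],[[0.8,0.47,0],[0,0,0],50],[[0.8,0.47,0],[0,0,0],50],[[0.8,0.47,0],[0,0,0],50],[[0.8,0.47,0],[0,0,0],50],[[0.8,0.47,0],[0,0,0],50],[[0.8,0.47,0],[0,0,0],50],[[0.8,0.47,0],[0,0,0],50],[[0.8,0.47,0],[0,0,0],50],[[0.8,0.47,0],[0,0,0],50],[[0.8,0.47,0],[0,0,0],50],[[0.8,0.47,0],[0,0,0],50],[[0.8,0.47,0],[0,0,0],50],[[0.5,0.3,0],[0,0,0],50],[[0,0,0],[0,0,0],50]]'; python3 -c "
from h import *
go([468.8,358.2,150],120.5)
save('side','side26'); handles('side26',95,(400,560,250,460),'side'); save('top','top26');handles('top26',95,(400,560,250,460)) 
"
```

```text
t: 40.88
tcp_pos: [470.3, 356.7, 312.8]
eef_rot: [0.002, 0.5, 0.866, -0.002]
ft_force: [-0.7, 0.6, -0.4]
opening: 49.9
t 40.88 tcp [470.3 356.7 312.8] x [-0.499  0.866 -0.005] z [ 0.001 -0.005 -1.   ] F [-0.7  0.6 -0.4] op 49.9
shift units [ 0.07 -0.01  4.07] max/rows 4.07
yaw now 119.9 turn az deg(tool) -0.6 units -0.0031 q [-0.78  0.29  0.11  1.24 -0.03  1.62  1.41]
level corr rotvec units [-0.0005  0.0015 -0.    ]
side px [256. 172.] n 69 mean [469.5 355.  111. ] ztop 118.0 rect c [469.1 355.5] size [56.1 16.6] dir deg 30.1
top px [182. 230.] n 107 mean [469.2 357.3 113. ] ztop 116.9 rect c [468.6 358.5] size [55.8 14.6] dir deg 30.3
```

```bash
python3 -m handwheel '[[[0.04,0,0.5],[0,0.001,-0.003],50],[[0,0,0.7],[0,0,0],50],[[0,0,0.7],[0,0,0],50],[[0,0,0.7],[0,0,0],50],[[0,0,0.7],[0,0,0],50],[[0,0,0.6],[0,0,0],50],[[0,0,0.5],[0,0,0],50],[[0,0,0.2],[0,0,0],50],[[0,0,0],[0,0,0],50]]'; python3 -c "
from h import *
go([468.8,358.2,46],120.5)
save('side','side27'); handles('side27',95,(400,560,250,460),'side')
"
```

```text
t: 41.73
tcp_pos: [481.1, 334.7, 129.9]
eef_rot: [0.008, 0.508, 0.861, 0.002]
ft_force: [0.1, 0.2, 0.8]
opening: 49.7
t 41.73 tcp [481.1 334.7 129.9] x [-0.483  0.876 -0.011] z [ 0.015 -0.005 -1.   ] F [0.1 0.2 0.8] op 49.7
shift units [ 0.69 -0.01  2.09] max/rows 2.09
yaw now 118.9 turn az deg(tool) -1.6 units -0.009 q [-0.76  0.33  0.11  1.59 -0.02  1.21  1.43]
level corr rotvec units [ 0.0034  0.0036 -0.    ]
side px [256. 173.] n 69 mean [467.7 353.9 110.1] ztop 117.5 rect c [466.4 356. ] size [52.7 17.6] dir deg 29.6
```

```bash
python3 -m handwheel '[[[0.35,0,0],[0.003,0.0036,-0.009],50],[[0.3,0,0],[0,0,0],50],[[0.05,0,0],[0,0,0],50],[[0,0,0],[0,0,0],50]]'; python3 -c "
from h import *
go([468.8,358.2,46],120.5)
"
```

```text
t: 42.12
tcp_pos: [469.1, 362.5, 137.0]
eef_rot: [0.001, 0.496, 0.868, 0.005]
ft_force: [0.8, -1.1, 0.0]
opening: 50.4
t 42.12 tcp [469.1 362.5 137. ] x [-0.508  0.861  0.002] z [ 0.007  0.007 -1.   ] F [ 0.8 -1.1  0. ] op 50.4
shift units [-0.09 -0.08  2.27] max/rows 2.27
yaw now 120.6 turn az deg(tool) 0.1 units 0.0003 q [-0.78  0.34  0.09  1.56 -0.03  1.23  1.42]
level corr rotvec units [ 0.0031 -0.0008 -0.    ]
```

```bash
python3 -m handwheel '[[[-0.05,-0.04,0.3],[0.003,0,0],50],[[0,0,0.3],[0,0,0],50],[[0,0,0.3],[0,0,0],50],[[0,0,0.3],[0,0,0],50],[[0,0,0.2],[0,0,0],50],[[0,0,0],[0,0,0],50]]'; python3 -c "
from h import *
go([468.8,358.2,46],120.5)
"
```

```text
t: 42.62
tcp_pos: [468.9, 361.2, 76.6]
eef_rot: [-0.001, 0.495, 0.869, 0.001]
ft_force: [-0.8, -0.2, -1.2]
opening: 50.1
t 42.62 tcp [468.9 361.2  76.6] x [-0.51   0.86   0.003] z [ 0.     0.003 -1.   ] F [-0.8 -0.2 -1.2] op 50.1
shift units [-0.07 -0.04  0.76] max/rows 0.76
yaw now 120.7 turn az deg(tool) 0.2 units 0.001 q [-0.77  0.39  0.08  1.63 -0.04  1.12  1.43]
level corr rotvec units [ 0.0006 -0.0009  0.    ]
```

```bash
python3 -m handwheel '[[[-0.05,-0.03,0.2],[0,-0.001,0],50],[[-0.02,0,0.2],[0,0,0],50],[[0,0,0.2],[0,0,0],50],[[0,0,0.1],[0,0,0],50],[[0,0,0],[0,0,0],50]]'; python3 -c "
from h import *
go([468.8,358.2,46],120.5);save('side','side28')
a=cv2.imread('pics/side28.png')[110:220,200:310]; cv2.imwrite('pics/crop_s28.png',cv2.resize(a,None,fx=5,fy=5,interpolation=cv2.INTER_CUBIC))
"
```

```text
t: 43.03
tcp_pos: [469.5, 357.0, 45.0]
eef_rot: [0.001, 0.495, 0.869, -0.0]
ft_force: [-1.3, -0.1, -0.5]
opening: 50.3
t 43.03 tcp [469.5 357.   45. ] x [-0.509  0.861 -0.001] z [ 0.001 -0.001 -1.   ] F [-1.3 -0.1 -0.5] op 50.3
shift units [ 0.04 -0.   -0.03] max/rows 0.04
yaw now 120.6 turn az deg(tool) 0.1 units 0.0007 q [-0.77  0.42  0.08  1.66 -0.04  1.06  1.43]
level corr rotvec units [ 0.0002  0.0005 -0.    ]
```

View pics/crop_s28.png

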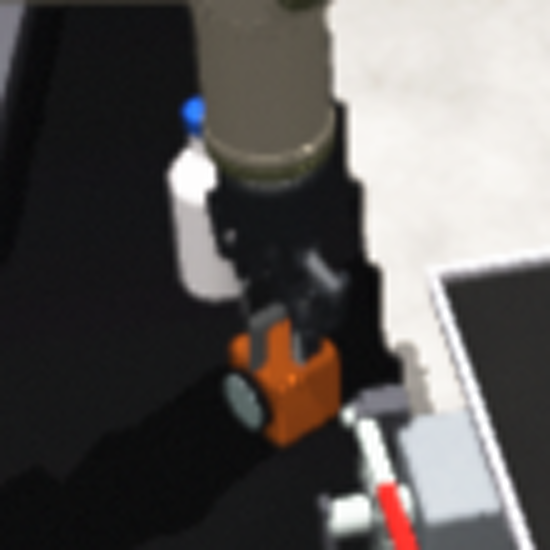

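The fingers straddle lamp_d's handle (257,175). Close and lift.

```bash
python3 -m handwheel '[[[0.03,0,0],[0,0,0],40],[[0,0,0],[0,0,0],20],[[0,0,0],[0,0,0],0],[[0,0,0],[0,0,0],0],[[0,0,0],[0,0,0],0],[[0,0,0],[0,0,0],0]]' 100;  python3 -m handwheel '[[[0,0,-0.1],[0,0,0],0],[[0,0,-0.2],[0,0,0],0],[[0,0,-0.4],[0,0,0],0],[[0,0,-0.5],[0,0,0],0],[[0,0,-0.5],[0,0,0],0],[[0,0,-0.5],[0,0,0],0],[[0,0,-0.5],[0,0,0],0],[[0,0,-0.5],[0,0,0],0],[[0,0,-0.5],[0,0,0],0],[[0,0,-0.5],[0,0,0],0],[[0,0,-0.3],[0,0,0],0],[[0,0,-0.3],[0,0,0],0],[[0,0,0],[0,0,0],0]]' 100; python3 -c "
from h import *
go([440.5,-327.7,275],57.5);save('side','side29')
a=cv2.imread('pics/side29.png')[90:200,200:310]; cv2.imwrite('pics/crop_s29.png',cv2.resize(a,None,fx=5,fy=5,interpolation=cv2.INTER_CUBIC))
"
```

```text
t: 43.58
tcp_pos: [469.6, 358.9, 46.7]
eef_rot: [0.001, 0.495, 0.869, 0.001]
ft_force: [0.0, -0.1, -2.4]
opening: 11.3
t: 44.67
tcp_pos: [465.0, 355.5, 249.9]
eef_rot: [-0.001, 0.495, 0.869, -0.004]
ft_force: [-0.3, -0.3, -4.0]
opening: 11.5
t 44.67 tcp [465.  355.5 249.9] x [-0.509  0.86  -0.003] z [-0.005 -0.006 -1.   ] F [-0.3 -0.3 -4. ] op 11.5
shift units [-14.39  -9.23  -0.52] max/rows 14.39
yaw now 120.6 turn az deg(tool) 63.1 units 0.3507 q [-0.78  0.28  0.1   1.38 -0.03  1.48  1.42]
level corr rotvec units [-0.0024  0.0008  0.    ]
```

View pics/crop_s29.png

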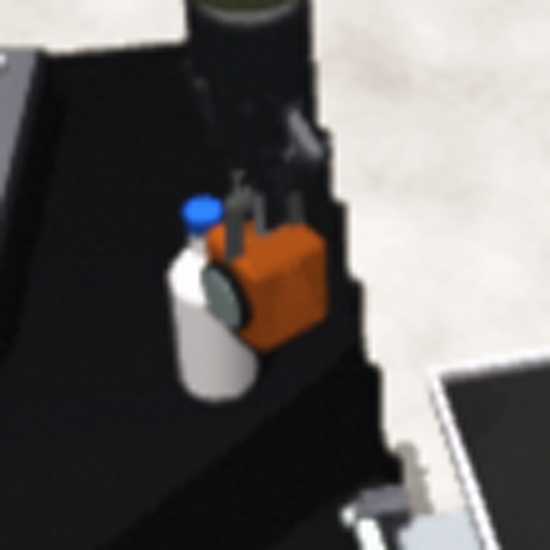

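```bash
python3 -m handwheel '[[[0,0,-0.3],[-0.0024,0.001,0],0],[[0,0,-0.5],[0,0,0.039],0],[[0,0,-0.5],[0,0,0.039],0],[[0,0,-0.4],[0,0,0.039],0],[[0,0,-0.2],[0,0,0.039],0],[[0,0,0],[0,0,0.039],0],[[0,0,0],[0,0,0.039],0],[[0,0,0],[0,0,0.039],0],[[0,0,0],[0,0,0.039],0],[[0,0,0],[0,0,0.039],0],[[0,0,0],[0,0,0],0]]'; python3 -c "
from h import *
go([440.5,-327.7,310],57.5)
"
```

```text
t: 45.63
tcp_pos: [461.0, 351.9, 323.9]
eef_rot: [0.001, 0.883, 0.469, -0.007]
ft_force: [0.2, -0.2, -4.7]
opening: 11.5
t 45.63 tcp [461.  351.9 323.9] x [ 0.561  0.828 -0.013] z [-0.012 -0.007 -1.   ] F [ 0.2 -0.2 -4.7] op 11.5
shift units [-14.35   9.11   0.48] max/rows 14.35
yaw now 55.9 turn az deg(tool) -1.6 units -0.009 q [-0.89  0.28  0.24  1.24 -0.07  1.65  0.32]
level corr rotvec units [-0.0017  0.004  -0.    ]
```

```bash
python3 -m handwheel '[[[-0.5,0.32,0],[-0.0017,0.004,-0.009],0],[[-0.8,0.51,0],[0,0,0],0],[[-0.8,0.51,0],[0,0,0],0],[[-0.8,0.51,0],[0,0,0],0],[[-0.8,0.51,0],[0,0,0],0],[[-0.8,0.51,0],[0,0,0],0],[[-0.8,0.51,0],[0,0,0],0],[[-0.8,0.51,0],[0,0,0],0],[[-0.8,0.51,0],[0,0,0],0],[[-0.8,0.51,0],[0,0,0],0],[[-0.8,0.51,0],[0,0,0],0],[[-0.8,0.51,0],[0,0,0],0],[[-0.8,0.51,0],[0,0,0],0],[[-0.8,0.51,0],[0,0,0],0],[[-0.8,0.51,0],[0,0,0],0],[[-0.8,0.51,0],[0,0,0],0],[[-0.6,0.4,0],[0,0,0],0],[[-0.3,0.2,0],[0,0,0],0],[[0,0,0],[0,0,0],0]]'; python3 -c "
from h import *
go([440.5,-327.7,165],57.5)
"
```

```text
t: 47.22
tcp_pos: [479.1, -310.4, 318.0]
eef_rot: [-0.003, 0.851, 0.525, -0.004]
ft_force: [-1.1, 0.3, -4.5]
opening: 11.1
t 47.22 tcp [ 479.1 -310.4  318. ] x [ 0.449  0.893 -0.003] z [-0.009  0.001 -1.   ] F [-1.1  0.3 -4.5] op 11.1
shift units [-0.81 -0.64  3.83] max/rows 3.83
yaw now 63.3 turn az deg(tool) 5.8 units 0.0322 q [-0.07  0.3   0.8   1.3  -0.21  1.63  1.79]
level corr rotvec units [-0.0027  0.0011 -0.    ]
```

```bash
python3 -m handwheel '[[[-0.4,-0.35,0],[-0.0027,0.001,0.032],0],[[-0.35,-0.25,0],[0,0,0],0],[[-0.05,-0.05,0],[0,0,0],0],[[0,0,0.3],[0,0,0],0],[[0,0,0.5],[0,0,0],0],[[0,0,0.4],[0,0,0],0],[[0,0,0.2],[0,0,0],0],[[0,0,0],[0,0,0],0]]'; python3 -c "
from h import *
go([440.5,-327.7,165],57.5)
"
```

```text
t: 47.88
tcp_pos: [439.4, -321.5, 260.6]
eef_rot: [-0.001, 0.868, 0.497, 0.002]
ft_force: [0.4, 0.9, -4.3]
opening: 11.0
t 47.88 tcp [ 439.4 -321.5  260.6] x [0.506 0.862 0.005] z [ 0.002  0.004 -1.   ] F [ 0.4  0.9 -4.3] op 11.0
shift units [-0.13  0.1   2.39] max/rows 2.39
yaw now 59.6 turn az deg(tool) 2.1 units 0.0116 q [-0.09  0.23  0.82  1.51 -0.17  1.48  1.76]
level corr rotvec units [-0.0001 -0.0015  0.    ]
```

```bash
python3 -m handwheel '[[[-0.1,0.06,0.3],[0,-0.0015,0.011],0],[[0,0.02,0.5],[0,0,0],0],[[0,0,0.5],[0,0,0],0],[[0,0,0.5],[0,0,0],0],[[0,0,0.35],[0,0,0],0],[[0,0,0.15],[0,0,0],0],[[0,0,0],[0,0,0],0]]'; python3 -c "
from h import *
go([440.5,-327.7,60],57.5);save('side','side30')
a=cv2.imread('pics/side30.png')[230:420,200:390]
cv2.imwrite('pics/crop30.png',cv2.resize(a,None,fx=3,fy=3,interpolation=cv2.INTER_CUBIC))
"
```

```text
t: 48.47
tcp_pos: [444.4, -326.1, 166.6]
eef_rot: [0.002, 0.875, 0.484, 0.002]
ft_force: [-0.1, 0.6, -5.0]
opening: 11.2
t 48.47 tcp [ 444.4 -326.1  166.6] x [0.532 0.846 0.001] z [ 0.005 -0.003 -1.   ] F [-0.1  0.6 -5. ] op 11.2
shift units [-0.09 -0.08  2.67] max/rows 2.67
yaw now 57.8 turn az deg(tool) 0.3 units 0.0018 q [-0.08  0.29  0.8   1.65 -0.22  1.28  1.77]
level corr rotvec units [ 0.0019 -0.0002  0.    ]
```

View pics/crop30.png

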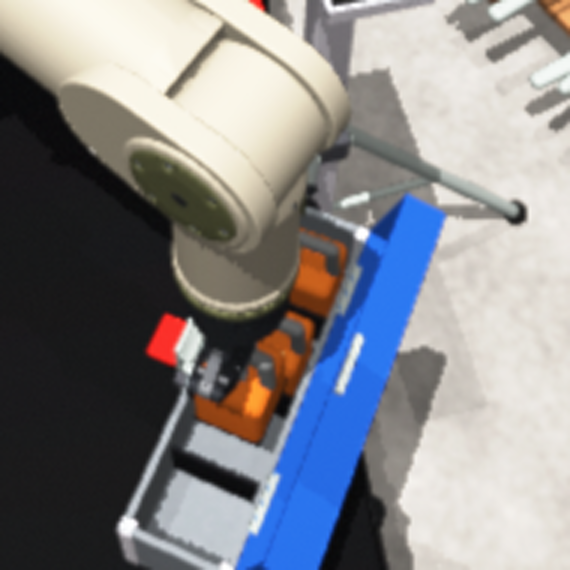

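Lamp_d hangs level over cell 1. Lower in stages.

```bash
python3 -m handwheel '[[[-0.05,-0.06,0.2],[0.002,0,0.002],0],[[-0.02,-0.02,0.4],[0,0,0],0],[[0,0,0.4],[0,0,0],0],[[0,-0.01,0.4],[0,0,0],0],[[0,-0.02,0.35],[0,0,0],0],[[0,-0.02,0.25],[0,0,0],0],[[0,0,0],[0,0,0],0]]'; python3 -c "
from h import *
go([440.5,-327.7,60],57.5)
"
```

```text
t: 49.1
tcp_pos: [443.0, -329.8, 89.9]
eef_rot: [0.005, 0.877, 0.48, 0.003]
ft_force: [-0.3, 1.6, -3.9]
opening: 11.1
t 49.1 tcp [ 443.  -329.8   89.9] x [0.539 0.842 0.001] z [ 0.011 -0.005 -1.   ] F [-0.3  1.6 -3.9] op 11.1
shift units [ 0.01 -0.09  0.75] max/rows 0.75
yaw now 57.4 turn az deg(tool) -0.1 units -0.0006 q [-0.04  0.36  0.77  1.76 -0.28  1.12  1.82]
level corr rotvec units [ 0.0037 -0.0004  0.    ]
```

```bash
python3 -m handwheel '[[[0,-0.06,0.25],[0.0037,0,0],0],[[0,-0.02,0.25],[0,0,0],0],[[0,-0.01,0.15],[0,0,0],0],[[0,0,0.1],[0,0,0],0],[[0,0,0.0],[0,0,0],0]]'; python3 -m handwheel '[[[0,0,0.05],[0,0,0],0],[[0,0,0],[0,0,0],0]]'
```

```text
t: 49.52
tcp_pos: [441.5, -328.9, 59.3]
eef_rot: [0.001, 0.877, 0.48, 0.001]
ft_force: [-0.2, -0.8, -4.0]
opening: 11.4
t: 49.68
tcp_pos: [441.7, -329.1, 57.3]
eef_rot: [0.001, 0.877, 0.48, 0.001]
ft_force: [-0.0, 0.8, -4.5]
opening: 11.3
```

```bash
python3 -m handwheel '[[[0,0,0.04],[0,0,0],0],[[0,0,0.03],[0,0,0],0]]'; python3 -m handwheel '[[[0,0,0],[0,0,0],16],[[0,0,0],[0,0,0],32],[[0,0,0],[0,0,0],34]]';python3 -m handwheel '[[[0,0,-0.15],[0,0,0],34],[[0,0,-0.3],[0,0,0],34],[[0,0,-0.5],[0,0,0],34],[[0,0,-0.7],[0,0,0],34],[[0,0,-0.8],[0,0,0],34],[[0,0,-0.8],[0,0,0],34],[[0,0,-0.8],[0,0,0],34],[[0,0,-0.6],[0,0,0],34]]'; python3 -c "
from h import *
st();save('side','side31');
a=cv2.imread('pics/side31.png')[230:420,200:390]
cv2.imwrite('pics/crop31.png',cv2.resize(a,None,fx=3,fy=3,interpolation=cv2.INTER_CUBIC))
handles('side31',105,(380,600,-400,-120),'side')
"
```

```text
t: 49.85
tcp_pos: [442.3, -329.5, 55.1]
eef_rot: [0.002, 0.877, 0.48, 0.002]
ft_force: [-0.7, -0.9, -4.2]
opening: 11.7
t: 50.1
tcp_pos: [443.6, -330.5, 56.7]
eef_rot: [0.003, 0.877, 0.48, 0.003]
ft_force: [0.6, 0.9, 0.1]
opening: 33.9
t: 50.77
tcp_pos: [439.0, -329.7, 254.0]
eef_rot: [0.002, 0.878, 0.479, 0.001]
ft_force: [0.7, 0.5, 0.1]
opening: 34.0
t 50.77 tcp [ 439.  -329.7  254. ] x [0.542 0.84  0.   ] z [ 0.004 -0.002 -1.   ] F [0.7 0.5 0.1] op 34.0
side px [326. 305.] n 12 mean [ 597.1 -189.8  117.4] ztop 128.3 rect c [ 596.1 -189.6] size [3.8 8.6] dir deg -31.9
side px [305. 311.] n 99 mean [ 534.8 -198.8  120.4] ztop 124.6 rect c [ 534.7 -197.7] size [14.2 48.1] dir deg -31.5
side px [292. 337.] n 120 mean [ 487.2 -265.3  120.3] ztop 124.6 rect c [ 486.5 -262.3] size [15.2 55. ] dir deg -31.7
side px [264. 336.] n 13 mean [ 413.6 -250.2  116.5] ztop 117.8 rect c [ 414.  -250.4] size [13.1  5.9] dir deg 62.1
side px [279. 365.] n 134 mean [ 442.5 -332.4  120.6] ztop 124.4 rect c [ 442.5 -330.8] size [13.9 55.4] dir deg -32.8
```

View pics/crop31.png

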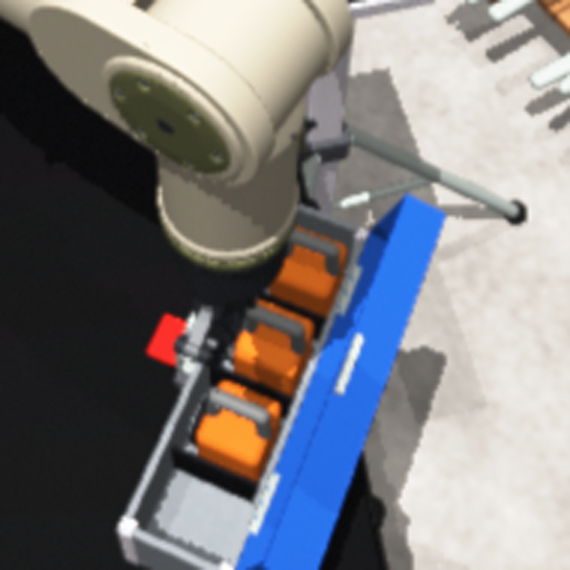

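All three handle tops read z≈124.5 (123 expected), and every lamp is aligned with the case to within about 1°. Now the lid: close the fingers and go behind it.

```bash
python3 -m handwheel '[[[0.1,0,-0.6],[0,0,0],0],[[0.3,0.2,-0.6],[0,0,0],0],[[0.5,0.6,-0.2],[0,0,0],0],[[0.3,0.7,0],[0,0,0],0],[[0,0.7,0],[0,0,0],0],[[0,0.7,0],[0,0,0],0],[[0,0.4,0],[0,0,0],0],[[0,0.2,0],[0,0,0],0],[[0,0,0],[0,0,0],0]]' 60; cat >> h.py <<'E'
CX=np.array([.843,-.538,0]);CY=np.array([.538,.843,0]);CC=np.array([462,-294.,0])
def tipcase():
    s,R=st(); T=np.array(s["tcp_pos"])-43*R[:,2]; d=T-CC
    print("tip case x",(d@CX).round(1),"y",(d@CY).round(1),"z",T[2].round(1))
def gotip(x,y,z,yaw=57.5):
    s,R=st(); T=CC+x*CX+y*CY+np.array([0,0,z]); print("tip now case",[round(v,1) for v in ((np.array(s["tcp_pos"])-43*R[:,2]-CC)@np.stack([CX,CY,[0,0,1]]).T)]); go(T+43*R[:,2],yaw)
E
python3 -c "
from h import *
gotip(145,0,250); save('side','side32'); save('top','top32')"
```

```text
t: 51.57
tcp_pos: [588.0, -369.4, 336.5]
eef_rot: [0.012, 0.878, 0.479, 0.009]
ft_force: [0.1, -1.1, -0.2]
opening: 0.0
t 51.57 tcp [ 588.  -369.4  336.5] x [0.542 0.841 0.005] z [ 0.028 -0.012 -1.   ] F [ 0.1 -1.1 -0.2] op 0.0
tip now case [np.float64(145.5), np.float64(4.0), np.float64(379.5)]
t 51.57 tcp [ 588.  -369.4  336.5] x [0.542 0.841 0.005] z [ 0.028 -0.012 -1.   ] F [ 0.1 -1.1 -0.2] op 0.0
shift units [-0.12 -0.11  3.23] max/rows 3.23
yaw now 57.2 turn az deg(tool) -0.3 units -0.0016 q [ 0.14  0.6   0.78  0.88 -0.43  1.76  1.73]
level corr rotvec units [ 0.0096 -0.0016  0.    ]
```

View pics/side32.png

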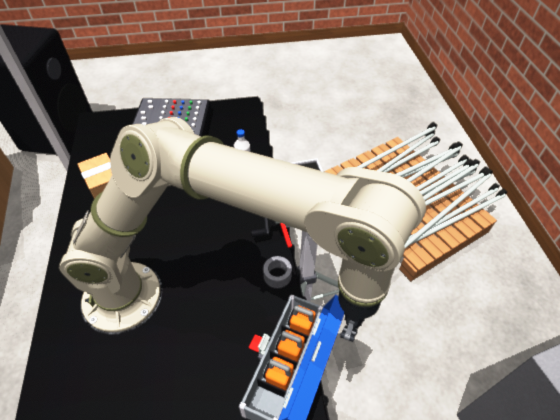

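```bash
python3 -m handwheel '[[[-0.06,-0.06,0.3],[0.0096,-0.0016,-0.001],0],[[-0.04,-0.03,0.6],[0,0,0],0],[[0,0,0.7],[0,0,0],0],[[0,0,0.7],[0,0,0],0],[[0,0,0.5],[0,0,0],0],[[0,0,0.2],[0,0,0],0],[[0,0,0],[0,0,0],0]]'; python3 -c "
from h import *
z=np.load('pics/side32.npz');P=pts('side',z['d']);m=masks(z['p'])['blue']&(P[...,1]<-100)&(z['d']>0);q=P[m]-CC
a=q@CX; print('lid casex',np.percentile(a,[1,50,99]).round(),'z',np.percentile(q[:,2],[1,50,99]).round())
gotip(140,0,150); save('side','side33')"
```

```text
t: 52.25
tcp_pos: [575.9, -368.2, 215.2]
eef_rot: [-0.002, 0.877, 0.48, -0.001]
ft_force: [-0.5, 0.4, -0.6]
opening: -0.4
lid casex [ 51.  87. 112.] z [ 93. 184. 193.]
t 52.25 tcp [ 575.9 -368.2  215.2] x [0.539 0.842 0.   ] z [-0.003  0.002 -1.   ] F [-0.5  0.4 -0.6] op -0.4
tip now case [np.float64(136.1), np.float64(-1.3), np.float64(258.2)]
t 52.25 tcp [ 575.9 -368.2  215.2] x [0.539 0.842 0.   ] z [-0.003  0.002 -1.   ] F [-0.5  0.4 -0.6] op -0.4
shift units [0.03 0.11 2.7 ] max/rows 2.7
yaw now 57.4 turn az deg(tool) -0.1 units -0.0007 q [ 0.08  0.6   0.77  1.16 -0.4   1.53  1.77]
level corr rotvec units [-0.0012 -0.0001 -0.    ]
```

View pics/side33.png

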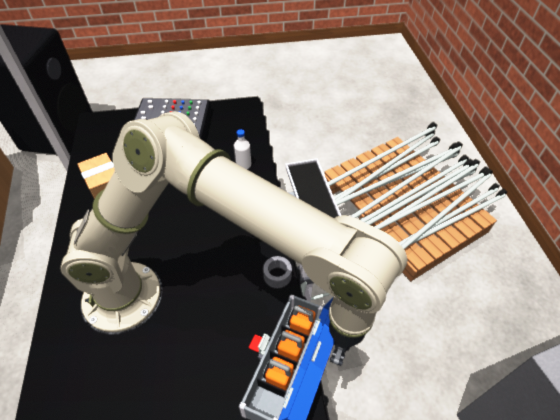

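```bash
python3 -m handwheel '[[[0.03,0.1,0.3],[-0.001,0,0],0],[[0,0.03,0.5],[0,0,0],0],[[0,0,0.5],[0,0,0],0],[[0,0,0.5],[0,0,0],0],[[0,0,0.4],[0,0,0],0],[[0,0,0.2],[0,0,0],0],[[0,0,0],[0,0,0],0]]'; python3 -c "
from h import *
gotip(122,0,155)"
```

```text
t: 52.88
tcp_pos: [586.7, -373.8, 124.7]
eef_rot: [0.007, 0.877, 0.481, 0.004]
ft_force: [-0.5, 0.9, 0.4]
opening: -0.0
t 52.88 tcp [ 586.7 -373.8  124.7] x [0.538 0.843 0.001] z [ 0.014 -0.008 -1.   ] F [-0.5  0.9  0.4] op -0.0
tip now case [np.float64(147.3), np.float64(-0.3), np.float64(167.7)]
t 52.88 tcp [ 586.7 -373.8  124.7] x [0.538 0.843 0.001] z [ 0.014 -0.008 -1.   ] F [-0.5  0.9  0.4] op -0.0
shift units [ 0.01 -0.64  0.31] max/rows 0.64
yaw now 57.5 turn az deg(tool) -0.0 units -0.0001 q [ 0.07  0.65  0.74  1.29 -0.44  1.34  1.8 ]
level corr rotvec units [ 0.0051 -0.0002 -0.    ]
```

```bash
python3 -m handwheel '[[[0,-0.3,0],[0.005,0,0],0],[[0,-0.3,0],[0,0,0],0],[[0,-0.25,0],[0,0,0],0],[[0,-0.25,-0.05],[0,0,0],0],[[0,-0.25,-0.05],[0,0,0],0],[[0,-0.25,-0.05],[0,0,0],0]]'; python3 -c "
from h import *
gotip(84,0,178);save('side','side34')
a=cv2.imread('pics/side34.png')[230:420,200:390]
cv2.imwrite('pics/crop34.png',cv2.resize(a,None,fx=3,fy=3,interpolation=cv2.INTER_CUBIC))"
```

```text
t: 53.38
tcp_pos: [536.8, -342.5, 140.7]
eef_rot: [0.008, 0.876, 0.482, 0.004]
ft_force: [3.1, -2.2, -1.7]
opening: -0.2
t 53.38 tcp [ 536.8 -342.5  140.7] x [0.536 0.844 0.   ] z [ 0.015 -0.009 -1.   ] F [ 3.1 -2.2 -1.7] op -0.2
tip now case [np.float64(88.4), np.float64(-0.7), np.float64(183.7)]
t 53.38 tcp [ 536.8 -342.5  140.7] x [0.536 0.844 0.   ] z [ 0.015 -0.009 -1.   ] F [ 3.1 -2.2 -1.7] op -0.2
shift units [ 0.02 -0.11  0.14] max/rows 0.14
yaw now 57.6 turn az deg(tool) 0.1 units 0.0006 q [-0.02  0.51  0.78  1.46 -0.37  1.3   1.79]
level corr rotvec units [ 0.0057 -0.0001 -0.    ]
```

View pics/crop34.png

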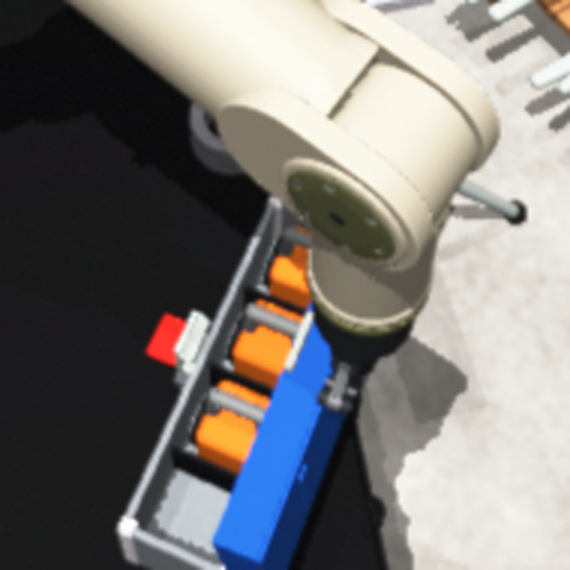

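The lid is coming along, with about 4 N at the finger. Continue.

```bash
python3 -m handwheel '[[[0,-0.25,0.1],[0.005,0,0],0],[[0,-0.25,0.05],[0,0,0],0],[[0,-0.25,0.02],[0,0,0],0],[[0,-0.25,0.02],[0,0,0],0]]'; python3 -c "
from h import *
gotip(28,0,174);save('side','side35')
a=cv2.imread('pics/side35.png')[230:420,200:390]
cv2.imwrite('pics/crop35.png',cv2.resize(a,None,fx=3,fy=3,interpolation=cv2.INTER_CUBIC))"
```

```text
t: 53.77
tcp_pos: [507.4, -324.2, 142.7]
eef_rot: [0.008, 0.876, 0.482, 0.006]
ft_force: [3.2, -1.5, 0.2]
opening: -0.4
t 53.77 tcp [ 507.4 -324.2  142.7] x [0.535 0.845 0.003] z [ 0.019 -0.009 -1.   ] F [ 3.2 -1.5  0.2] op -0.4
tip now case [np.float64(53.6), np.float64(-1.2), np.float64(185.7)]
t 53.77 tcp [ 507.4 -324.2  142.7] x [0.535 0.845 0.003] z [ 0.019 -0.009 -1.   ] F [ 3.2 -1.5  0.2] op -0.4
shift units [ 0.03 -0.65  0.28] max/rows 0.65
yaw now 57.6 turn az deg(tool) 0.1 units 0.0008 q [-0.08  0.43  0.8   1.57 -0.32  1.26  1.78]
level corr rotvec units [ 0.0065 -0.0009  0.    ]
```

View pics/crop35.png

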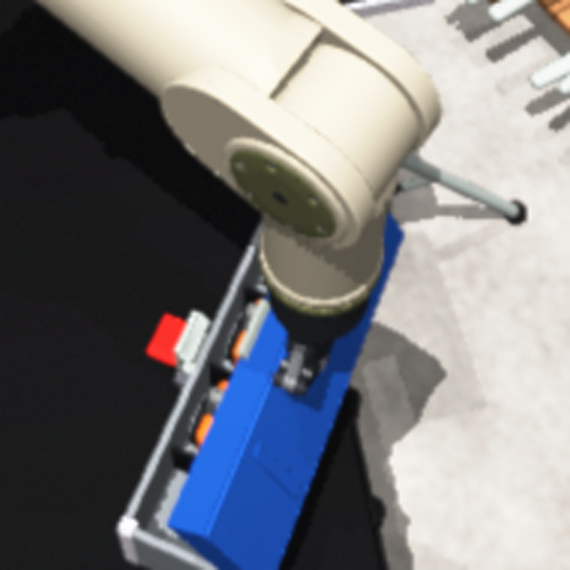

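```bash
python3 -m handwheel '[[[0.02,-0.25,0.1],[0.006,0,0],0],[[0,-0.25,0.12],[0,0,0],0],[[0,-0.25,0.15],[0,0,0],0],[[0,-0.22,0.15],[0,0,0],0],[[0,-0.2,0.2],[0,0,0],0]]'; python3 -c "
from h import *
gotip(5,0,162);save('side','side36')
a=cv2.imread('pics/side36.png')[230:420,200:390]
cv2.imwrite('pics/crop36.png',cv2.resize(a,None,fx=3,fy=3,interpolation=cv2.INTER_CUBIC))"
```

```text
t: 54.23
tcp_pos: [471.1, -301.3, 122.3]
eef_rot: [0.004, 0.876, 0.482, 0.005]
ft_force: [-2.0, 1.1, 8.3]
opening: 0.1
t 54.23 tcp [ 471.1 -301.3  122.3] x [0.536 0.844 0.006] z [ 0.014 -0.002 -1.   ] F [-2.   1.1  8.3] op 0.1
tip now case [np.float64(11.0), np.float64(-1.5), np.float64(165.3)]
t 54.23 tcp [ 471.1 -301.3  122.3] x [0.536 0.844 0.006] z [ 0.014 -0.002 -1.   ] F [-2.   1.1  8.3] op 0.1
shift units [ 0.04 -0.15  0.08] max/rows 0.15
yaw now 57.6 turn az deg(tool) 0.1 units 0.0005 q [-0.13  0.35  0.81  1.7  -0.28  1.19  1.76]
level corr rotvec units [ 0.004  -0.0018 -0.    ]
```

View pics/crop36.png

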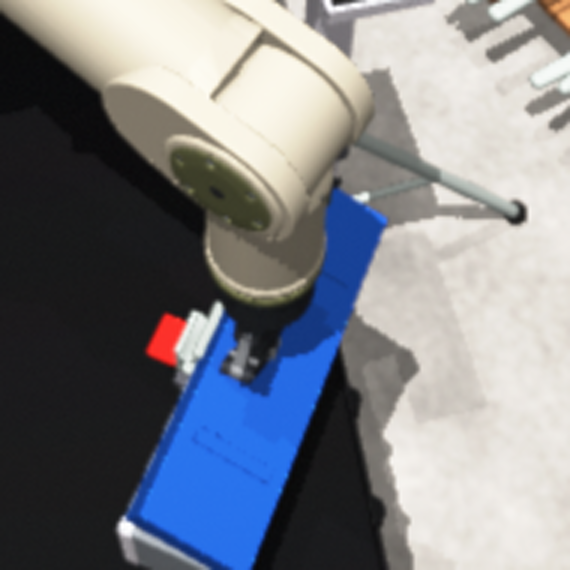

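```bash
python3 -m handwheel '[[[0.02,-0.25,0.08],[0.004,-0.002,0],0],[[0.02,-0.2,0.12],[0,0,0],0],[[0,-0.2,0.15],[0,0,0],0]]'; python3 -c "
from h import *
gotip(-25,0,145)";python3 -m handwheel '[[[0,-0.15,0.12],[0,0,0],0],[[0,-0.12,0.12],[0,0,0],0]]'; python3 -c "
from h import *
gotip(-27,0,140)"
```

```text
t: 54.53
tcp_pos: [449.0, -286.0, 108.4]
eef_rot: [-0.0, 0.877, 0.481, -0.001]
ft_force: [1.3, -1.4, 2.4]
opening: 0.2
t 54.53 tcp [ 449.  -286.   108.4] x [ 0.537  0.844 -0.002] z [-0.002 -0.001 -1.   ] F [ 1.3 -1.4  2.4] op 0.2
tip now case [np.float64(-15.2), np.float64(-0.2), np.float64(151.4)]
t 54.53 tcp [ 449.  -286.   108.4] x [ 0.537  0.844 -0.002] z [-0.002 -0.001 -1.   ] F [ 1.3 -1.4  2.4] op 0.2
shift units [ 0.   -0.24  0.16] max/rows 0.24
yaw now 57.5 turn az deg(tool) 0.0 units 0.0001 q [-0.17  0.31  0.82  1.78 -0.25  1.16  1.73]
level corr rotvec units [-0.0004  0.0007  0.    ]
t: 54.7
tcp_pos: [441.3, -281.2, 100.3]
eef_rot: [0.002, 0.877, 0.481, -0.001]
ft_force: [2.0, -2.3, 1.9]
opening: 0.1
t 54.7 tcp [ 441.3 -281.2  100.3] x [ 0.537  0.844 -0.003] z [ 0.001 -0.004 -1.   ] F [ 2.  -2.3  1.9] op 0.1
tip now case [np.float64(-24.4), np.float64(-0.2), np.float64(143.3)]
t 54.7 tcp [ 441.3 -281.2  100.3] x [ 0.537  0.844 -0.003] z [ 0.001 -0.004 -1.   ] F [ 2.  -2.3  1.9] op 0.1
shift units [ 0.   -0.06  0.08] max/rows 0.08
yaw now 57.5 turn az deg(tool) 0.0 units 0.0002 q [-0.19  0.3   0.82  1.81 -0.24  1.13  1.72]
level corr rotvec units [0.0009 0.0009 0.    ]
```

```bash
python3 -m handwheel '[[[0,-0.06,0.06],[0,0,0],0],[[0,-0.02,0.05],[0,0,0],0]]'; python3 -m handwheel '[[[0,0,0.04],[0,0,0],0]]'
```

```text
t: 54.87
tcp_pos: [440.9, -280.8, 99.2]
eef_rot: [0.004, 0.877, 0.481, 0.001]
ft_force: [-6.4, 4.4, 26.3]
opening: 0.1
t: 54.95
tcp_pos: [440.9, -280.8, 99.2]
eef_rot: [0.004, 0.877, 0.481, 0.002]
ft_force: [-7.2, 4.6, 20.5]
opening: -0.2
```

```bash
python3 -c "
from h import *
tipcase();p,d,P=save('side','side37')
a=cv2.imread('pics/side37.png')[230:420,200:390]
cv2.imwrite('pics/crop37.png',cv2.resize(a,None,fx=3,fy=3,interpolation=cv2.INTER_CUBIC))
m=masks(p)['blue']&(P[...,1]<-100)&(d>0)&(P[...,2]>125);q=P[m]-CC; a=q@CX;b=q@CY
k=(np.abs(a)<45); A=np.c_[a[k],b[k],np.ones(k.sum())]; print(np.linalg.lstsq(A,q[k][:,2],rcond=None)[0],k.sum())
z=np.load('pics/side0.npz');p,d=z['p'],z['d'];P=pts('side',d);m=masks(p)['blue']&(P[...,1]<-100)&(d>0)&(P[...,2]>125);q=P[m]-CC; a=q@CX;b=q@CY
k=(np.abs(a)<45); A=np.c_[a[k],b[k],np.ones(k.sum())]; print('start',np.linalg.lstsq(A,q[k][:,2],rcond=None)[0],k.sum())
"
```

```text
t 54.95 tcp [ 440.9 -280.8   99.2] x [ 0.537  0.844 -0.001] z [ 0.007 -0.005 -1.   ] F [-7.2  4.6 20.5] op -0.2
tip case x -25.3 y -0.2 z 142.2
[-2.70892507e-03  2.26253082e-03  1.37243768e+02] 3839
start [-1.54683306e-02  1.73770904e-03  1.37646822e+02] 4525
```

View pics/crop37.png

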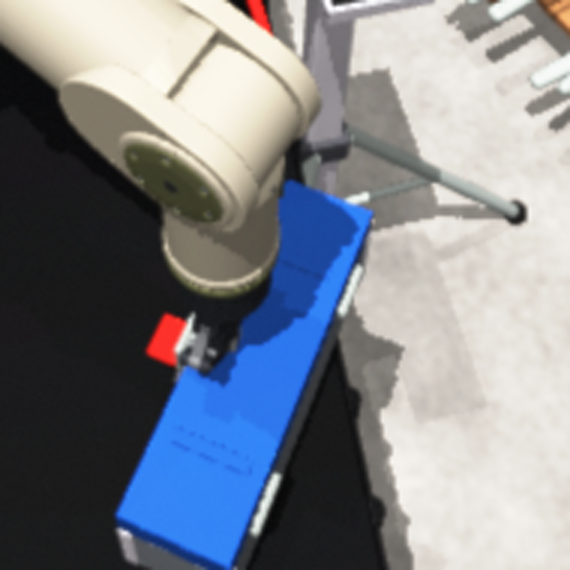

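The lid plane reads 0.003 rad, against 0.015 when latched at the start, so it is pressed right home. Back off and check that it holds.

```bash
python3 -m handwheel '[[[0,0,0.0],[0,0,0],0],[[0,0,0],[0,0,0],0]]'; python3 -m handwheel '[[[0,0,-0.1],[0,0,0],0],[[0,0,-0.2],[0,0,0],0],[[0,0,-0.4],[0,0,0],0],[[0,0,-0.6],[0,0,0],0],[[0,-0.2,-0.8],[0,0,0],0],[[0.3,-0.3,-0.8],[0,0,0],0],[[0.5,-0.3,-0.8],[0,0,0],0],[[0.5,-0.2,-0.6],[0,0,0],0],[[0,0,0],[0,0,0],0],[[0,0,0],[0,0,0],0],[[0,0,0],[0,0,0],0]]'; python3 -c "
from h import *
st();p,d,P=save('side','side38')
m=masks(p)['blue']&(P[...,1]<-100)&(d>0)&(P[...,2]>125);q=P[m]-CC; a=q@CX;b=q@CY
k=(np.abs(a)<45); A=np.c_[a[k],b[k],np.ones(k.sum())]; print(np.linalg.lstsq(A,q[k][:,2],rcond=None)[0],k.sum())
deck('top38')
m=masks(p)['red']&(P[...,2]>150)&(P[...,1]>-60)&(P[...,1]<150)&(P[...,0]>480)
q=P[m];q=q[np.argsort(q[:,1])];print('lever',q[::max(1,len(q)//6)].round().tolist())
m=masks(p)['red']&(P[...,1]<-150)&(P[...,2]>70); print('pad',np.median(P[m],0))
z0=np.load('pics/side0.npz');P0=pts('side',z0['d'])
for n,PP,dd in(('0',P0,z0['d']),('now',P,d)):
    X=PP[(dd>0)&(PP[...,0]>400)&(PP[...,0]<555)&(PP[...,1]>-70)&(PP[...,1]<70)&(PP[...,2]>42)&(PP[...,2]<54)]; print('tape',n,X.mean(0).round(1),len(X))
    X=PP[(dd>0)&(PP[...,0]>380)&(PP[...,0]<490)&(PP[...,1]>450)&(PP[...,1]<570)&(PP[...,2]>60)&(PP[...,2]<180)]; print('spray',n,X.mean(0).round(1),len(X))
"
```

```text
t: 55.17
tcp_pos: [440.6, -280.6, 100.2]
eef_rot: [0.003, 0.877, 0.481, 0.002]
ft_force: [0.8, -0.3, 2.2]
opening: -0.0
t: 56.08
tcp_pos: [427.1, -211.2, 278.7]
eef_rot: [-0.003, 0.878, 0.479, -0.005]
ft_force: [-0.0, -0.1, -0.8]
opening: -0.1
t 56.08 tcp [ 427.1 -211.2  278.7] x [ 0.542  0.841 -0.006] z [-0.012  0.    -1.   ] F [-0.  -0.1 -0.8] op -0.1
[-1.55080689e-02  1.71994511e-03  1.37718806e+02] 4520
deck z 171.2
lever [[517.0, -27.0, 191.0], [518.0, -18.0, 193.0], [517.0, -9.0, 195.0], [519.0, 4.0, 192.0], [521.0, 14.0, 193.0], [515.0, 28.0, 189.0], [518.0, 48.0, 187.0]]
pad [ 389.50926839 -249.02802008   83.90241274]
tape 0 [487.4 -10.6  48.3] 346
spray 0 [433.6 494.8 113.7] 351
tape now [503.6 -23.   48.5] 190
spray now [435.1 506.5 168.3] 50
```

View pics/side38.png

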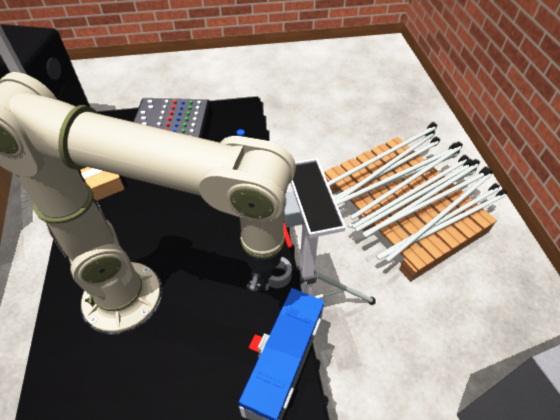

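```bash
python3 -m handwheel '[[[-0.9,0,-0.3],[0,0,0],0],[[-0.9,0,0],[0,0,0],0],[[-0.9,0,0],[0,0,0],0],[[-0.5,0,0],[0,0,0],0],[[0,0,0],[0,0,0],0],[[0,0,0],[0,0,0],0]]'; python3 -c "
from h import *
st()
z0={n:np.load(f'pics/{n}0.npz') for n in('top','side')}
for n in('side','top'):
    p,d,P=save(n,n+'39'); P0=pts(n,z0[n]['d'])
    for l,PP,dd in(('0',P0,z0[n]['d']),('now',P,d)):
        X=PP[(dd>0)&(PP[...,0]>400)&(PP[...,0]<545)&(PP[...,1]>-70)&(PP[...,1]<70)&(PP[...,2]>42)&(PP[...,2]<54)]; print(n,'tape',l,X.mean(0).round(1),len(X))
        X=PP[(dd>0)&(PP[...,0]>380)&(PP[...,0]<490)&(PP[...,1]>450)&(PP[...,1]<570)&(PP[...,2]>60)&(PP[...,2]<180)]; print(n,'spray',l,X.mean(0).round(1),len(X))
"
```

```text
t: 56.68
tcp_pos: [348.9, -324.6, 284.4]
eef_rot: [-0.007, 0.879, 0.476, -0.012]
ft_force: [0.2, 0.3, 0.0]
opening: -0.0
t 56.68 tcp [ 348.9 -324.6  284.4] x [ 0.547  0.837 -0.014] z [-0.028  0.001 -1.   ] F [0.2 0.3 0. ] op -0.0
side tape 0 [487.4 -10.6  48.3] 346
side spray 0 [433.6 494.8 113.7] 351
side tape now [487.9 -10.5  48.6] 342
side spray now [433.4 494.9 113.7] 348
top tape 0 [482.8  -8.8  48.5] 369
top spray 0 [433.8 499.  122.1] 492
top tape now [483.8  -8.5  48.7] 374
top spray now [433.9 499.1 122. ] 492
```

The tape and spray have not moved, the lid is latched and the arm is clear. Handing in.

```bash
python3 -c "
from workcell import sign_off
print(sign_off())"
```

```text
the job is handed in; nothing more can be done
None
```

The job is handed in at about 57 s, but one limit was probably broken. While I pressed the latch pad, the wrist sensor read (−70, 38, 140) N, about 161 N in all, over the 120 N limit. I backed off in the next row, and the lid had already sprung open. I don't know how the judge counts that spike.

**What I did:** I lifted the pawl until the tray came fully down at about 9 to 11 mm/s with both its lamps standing, then let the pawl back onto the wheel. This start had only two lamps on the tray. They went into cells 3 and 2, and lamp_d from the table went into cell 1. Then I pushed the lid shut from behind and pressed it home.

**Last checks:**

| Check | Reading |
|---|---|
| Tray deck | 171 mm and steady (limit 174) |
| Pawl | about 0.09 to 0.1 rad (limit 0.23) |
| Lamps, before shutting the lid | handle tops at 124.5 mm (123 expected), handles within about 1° of the case x axis |
| Lid | 0.0155 rad after I let go, the same as when latched at the start |
| Latch pad | at its rest height |
| Tape and spray bottle | moved less than about 1 mm |
| Arm | clear of everything, force about 0 |

**One disagreement:** the reported TCP lay about 43 mm beyond the fingertips seen in the depth images. My first grasp of the pawl lever therefore closed above it without touching it. I corrected for the offset in every later move.

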